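# Pack out the block heater's well and shut its hood

## Robot

A 6-joint arm with a two-finger parallel gripper is mounted at the origin on a cart in front of the work surface, level with it; the furniture and walls round the work are solid. World frame = base frame: x ahead of the robot, y to its left, z up, the work surface at z = 0. Lengths are in m, angles in rad, forces in N, time in s.
With the tool pointing down it reaches from about 0.35 to 0.775 m from the base axis. Payload 5.5 kg.
Tool frame: the origin (TCP) lies at the very end of the fingers, on their centre line; the grasp point (between the pads) lies 19 mm behind it; z points along the fingers, y is the direction in which the jaws open and shut (so a half turn about z gives the same grasp; the last joint's range is limited). The gripper opens to 85 mm and grips with 20 to 120 N. Pads are 22 mm wide; open, the fingers measure 114 mm over their backs; the gripper's body (76 mm by 85 mm) begins 54 mm behind the grasp point. The pads swing forward as they close: fully open they stand 13 mm farther back than shut.
Start: joints at [1.104, 0.313, 0.046, 1.304, 0, 1.431], TCP at [0.185, 0.545, 0.231] pointing down, gripper open.
Joint ranges: [-2.76, 2.76], [-0.86, 1.69], [-1.03, 1.26], [-2.2, 2.34], [-1.47, 1.5], [-3.14, 3.14]. Speed limits (rad/s): [2.57, 2.57, 3.14, 3.14, 3.14, 3.14].

## Interface

Orientations are given as a unit quaternion [w, x, y, z].
In Python, from workcell import get_state, read_camera, hand_in, find_in, silhouettes gives the robot as it stands. The module is installed in compiled form; this text tells all that it offers.
- The arm moves only by the tool send_rows, never from a script. Its argument "deltas" is a list that holds one entry, the list of rows, each a list of 6 numbers: the shift along the world's x, y, z in cm, then the turn, a rotation vector about the world's x, y, z in degrees. In form: [[[dx, dy, dz, wx, wy, wz], ...]]. A call has 1 to 12 rows; each row is the pose to reach, as a shift and turn from the pose commanded when the call began; what a row does not reach only later rows make up. A row lasts 1/10 s, in which the tool goes at most 50 mm and 8.59 degrees, less where a joint would pass 70% of its speed; a pose out of reach is approached as far as the arm can. A call with a gripper value outside its range is refused whole. "jaw" is the opening, from -1 (shut) to 1 (fully open), so that 0 is half open, set as the call begins (left out, the last holds). The fingers move at their own pace and stop on an object; "force" is the grip in N (left out, the last holds). Time passes only in rows, so rows that repeat a pose let the fingers close. It gives the time, the measured TCP pose, the force and the opening at its end, in the units of the state.
- get_state(): the state, without advancing time (a new reading comes with each control period).
- read_camera(name): name is "scene" or "top" or "wrist"; returns a dict with "img" (420x560x3 uint8, red, green, blue), "z_map" (420x560 float32, m along the optical axis (not along the pixel's ray), 0 where there is no reading), "vfov" (degrees; the focal length in pixels is half the picture's height over the tangent of half this angle, whatever the lens; pixels are square), "cx", "cy" (the principal point, pixels), "R" (3x3) and "t" (3): a world point X has camera coordinates R X + t; the wrist camera has in their place "hand_eye" (4x4, takes a point from camera to tool coordinates, whose origin is the TCP and whose axes are the flange's). Camera axes: x right, y down, z forward; pixel columns grow to the right and rows downward; lengths in m; the calibration is good to about 2 mm. A picture is of the moment at which its call begins: read the wrist's pose just before it.
- hand_in(): hands the job in, once; it reports no verdict.
Trained networks look in a picture, given as the dict that the camera call returned (one of the last four; its "shot" number tells which), for a name from the list of things; names that differ only in an ending like _2 or _b are one class to them, and where a whole thing is asked for, a point or a joint stands for the part that bears it (a point fixed in the world has none). Each returns a list of dicts, best first, with "conf" (0 to 1); they miss things now and then, are a little off and sometimes report something else, mostly with a low value. They report only what shows in the picture. A call takes as long as a camera call. They do not tell look-alikes from the thing itself.
- find_in(picture, thing): "box" ([centre column, centre row, width, height] in pixels, round what is visible of it).
- silhouettes(picture, thing): "mask" (420x560 bool, what is visible of it) and "box" ([centre column, centre row, width, height] in pixels, round what is visible of it).
The state is a dict: "clock": time; "joint_pos": joint angles; "qvel": joint speeds; "tau": joint torques, N m; "tcp_pos": TCP position; "orientation": TCP orientation; "wrist_force": force on the tool from outside, world axes, zero at the start; "ft_torque": the same for the moment, N m; "finger_gap": finger opening in m.
Only numpy, scipy, OpenCV 4.12 (cv2) and the standard library are available. Lean on these libraries where they do the work, as an engineer would, in place of code of your own. Each camera call takes 0.05 s, during which the arm holds its last target.

## Task

A tube block stands in the well of the block heater, with an open gap in front of it that would spoil the heat contact. Fill that gap snugly with the two filler plates that together fit it, both upright, side by side across the well and fully home without being forced; leave the other two plates standing on the bench and knock nothing over, and do not disturb the film roll or the small bottle. Then take the raised hood down gently, without letting it slam, until it is closed.

Things in the scene. Friction and masses are not known exactly. Their poses are not given: they have to be found in the camera images.
- heater: White bench-top block heater, fixed on the bench, 205 mm deep, 208 mm wide. Origin: on the bench below the centre of its rectangular well; x to its rear (hinge side), y to its left, z up; its sloping control panel is at -x (to x = -115 mm, up to 66 mm high). At +y beside the well is an open rest with the spare tube block.
- well_floor (a point): Centre of the well's floor, 40 mm above the bench, axes as the heater's. The well is 90 mm (x) by 84 mm (y) inside, walls 12 mm, rim 45 mm above the floor, bevelled 3 mm as a lead-in. The gap to fill runs from the front wall (inner face at x = -45 mm) to the front face of the tube block in the well: 34 mm with block_56, 42 mm with block_48. The right pair leaves 2 mm play in all.
- block_56_front (a point): Aluminium tube block, 56 mm deep (x), 80 mm wide (y), 45 mm high, fixed; three rows of small tubes stand 18 mm above it. It stands either in the well, against the rear wall, or as the spare on the side rest, 104 mm to the +y side; which of the two blocks is where varies. The point is the middle of its front face, half-way up; axes as the heater's.
- block_48_front (a point): Aluminium tube block, 48 mm deep (x), 80 mm wide (y), 45 mm high, fixed; two rows of thicker tubes stand 29 mm above it. It stands either in the well, against the rear wall, or as the spare on the side rest, 104 mm to the +y side; which of the two blocks is where varies. The point is the middle of its front face, half-way up; axes as the heater's.
- plate_10_mid (a point): Bare aluminium filler plate standing on its long edge: body 10 mm thick (its own x axis), 76 mm long (y), 45 mm high (z), edges bevelled 1.5 to 2 mm; centred on top a lifting lug 30 mm long (y), 5.6 mm thick (x), 30 mm high, so 75 mm over all; about 102 g. The point is its centre, half-way up: 37.5 mm above its underside.
- plate_14_mid (a point): Bare aluminium filler plate standing on its long edge: body 14 mm thick (its own x axis), 76 mm long (y), 45 mm high (z), edges bevelled 1.5 to 2 mm; centred on top a lifting lug 30 mm long (y), 9.6 mm thick (x), 30 mm high, so 75 mm over all; about 143 g. The point is its centre, half-way up: 37.5 mm above its underside.
- plate_22_mid (a point): Bare aluminium filler plate standing on its long edge: body 22 mm thick (its own x axis), 76 mm long (y), 45 mm high (z), edges bevelled 1.5 to 2 mm; centred on top a lifting lug 30 mm long (y), 17.6 mm thick (x), 30 mm high, so 75 mm over all; about 224 g. The point is its centre, half-way up: 37.5 mm above its underside.
- plate_26_mid (a point): Bare aluminium filler plate standing on its long edge: body 26 mm thick (its own x axis), 76 mm long (y), 45 mm high (z), edges bevelled 1.5 to 2 mm; centred on top a lifting lug 30 mm long (y), 21.6 mm thick (x), 30 mm high, so 75 mm over all; about 265 g. The point is its centre, half-way up: 37.5 mm above its underside.
- hood (a joint): Hood angle in rad: 0 closed, grows as it opens; 1.4 to 1.7 at the start. Grey box-shaped cover of the well (138 mm deep, 116 wide, 44 high, 0.9 kg), hinged at its rear along the heater's y. The hinge is stiff: above about 0.9 rad the hood stays where it is left, lower down it drops and slams unless held. Closed, it clears seated plates and tubes.
- hood_bar (a point): Middle of the hood's round steel bar handle: 12 mm thick, along the heater's y, 84 mm between its two carrying rods, its axis 42 mm off the hood's front face. With the hood closed it is 180 mm in front of the hinge line and 19 mm above it (109 mm above the bench); with the hood raised it is at the top.
- hood_hinge (a point): Middle of the hood's hinge line, 75 mm behind the well centre and 90 mm above the bench; axes as the heater's.
- parafilm_roll: Bystander: white roll of film standing on end, 55 mm across, 51 mm high; origin at the centre of its underside.
- bottle_small: Bystander: small brown bottle with white cap, 40 mm across, 75 mm high; origin at the centre of its underside.
Mind the look-alikes: they are no part of the job. Leave any black or turquoise look-alike of the part that bears plate_26_mid alone.

How it is judged:
By the outcome, as a careful person would: the job done as asked, in the order asked, and still so for the second after the job is handed in, with the robot touching nothing.
It also fails if it takes over 72 s, if anything falls off the work surface, if the arm or the gripper's body presses on something with over 40 N, if the wrist force passes 120 N, or if a joint passes its speed limit or range.

## Working session

There is one attempt and no reset: what is moved stays moved. The work goes in short steps, Python scripts to look and compute and a tool call to move; the robot and the scene stay as the last step left them, time stands still between calls to the robot, and variables do not carry over. Pictures are saved under pics/ and viewed, and the job is handed in when it is done.

Besides the shell and the picture viewer there is one more tool, called after "Emit:" by a JSON object that holds its "method" and its "body", one argument or row to a line. send_rows: Moves the arm, as the interface text tells. Its arguments: {"type":"object","properties":{"deltas":{"type":"array","items":{"type":"array","items":{"type":"array","items":{"type":"number"}}}},"jaw":{"type":"number"},"force":{"type":"number"}},"required":["deltas"]}

```bash
mkdir -p pics; cat > h.py <<'E'
import numpy as np, cv2, pickle
from workcell import *
def save(n,img,s=1):
    im=cv2.cvtColor(img,cv2.COLOR_RGB2BGR)
    if s!=1: im=cv2.resize(im,None,fx=s,fy=s,interpolation=cv2.INTER_CUBIC)
    cv2.imwrite('pics/'+n+'.png',im)
def f(p): return 210/np.tan(np.radians(p['vfov'])/2)
def cloud(p):
    z=p['z_map']; v,u=np.mgrid[:420,:560]; k=f(p)
    X=np.stack([(u-p['cx'])/k*z,(v-p['cy'])/k*z,z],-1)
    W=(X-p['t'])@p['R']; W[z==0]=np.nan
    return W
E
python3 - <<'E'
from h import *
print(get_state())
for n in ['scene','top','wrist']:
    p=read_camera(n); save(n+'0',p['img']); pickle.dump(p,open(n+'0.pkl','wb')); print(n,{k:p[k] for k in p if k not in('img','z_map')})
E
```

```text
{'clock': 0.0, 'joint_pos': array([1.10439352e+00, 3.13982584e-01, 4.49617283e-02, 1.30360381e+00,
       1.00957806e-05, 1.43117815e+00]), 'qvel': array([ 3.38552078e-06,  1.23066251e-04, -5.38738524e-05,  7.64623743e-04,
        6.88597432e-04,  1.47001173e-03]), 'tau': array([-9.24361558e-06, -4.80617881e+01,  2.98538071e+01,  1.91250688e-02,
       -2.69856246e-04,  6.60146071e-08]), 'tcp_pos': array([0.18435438, 0.54409553, 0.23041196]), 'orientation': array([-2.77601131e-04,  1.62666207e-01,  9.86680733e-01, -8.71014984e-04]), 'wrist_force': array([ 0.41559352, -0.41713685, -0.44113721]), 'ft_torque': array([ 0.05242744, -0.00772077, -0.04221453]), 'finger_gap': 0.08553231131906808}
scene {'vfov': 57.0906766529401, 'cx': 286.0677772299609, 'cy': 208.41777538180514, 'R': array([[ 0.53573454, -0.84437831,  0.0037116 ],
       [-0.59772125, -0.38233496, -0.70466253],
       [ 0.59642083,  0.37529356, -0.7095329 ]]), 't': array([-0.23866275,  0.37763454,  0.81700671]), 'shot': 1}
top {'vfov': 48.619217397239005, 'cx': 282.3808308371693, 'cy': 206.72167866729637, 'R': array([[ 0.01316929, -0.99965399, -0.02276997],
       [-0.99471846, -0.01077926, -0.10207343],
       [ 0.10179266,  0.02399394, -0.99451624]]), 't': array([0.03378445, 0.52471319, 1.30322404]), 'shot': 2}
wrist {'vfov': 64.59112933968372, 'cx': 283.6003592076137, 'cy': 210.90144091769758, 'hand_eye': array([[ 2.59385301e-05, -9.57135836e-01, -2.89639415e-01,
         7.36191407e-02],
       [ 9.99999990e-01,  6.59319204e-05, -1.28322570e-04,
         5.12638876e-04],
       [ 1.41918613e-04, -2.89639408e-01,  9.57135828e-01,
        -1.43630991e-01],
       [ 0.00000000e+00,  0.00000000e+00,  0.00000000e+00,
         1.00000000e+00]]), 'shot': 3}
```

View pics/scene0.png

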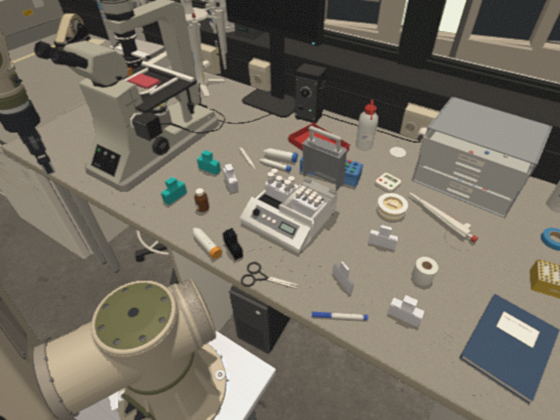

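View pics/top0.png

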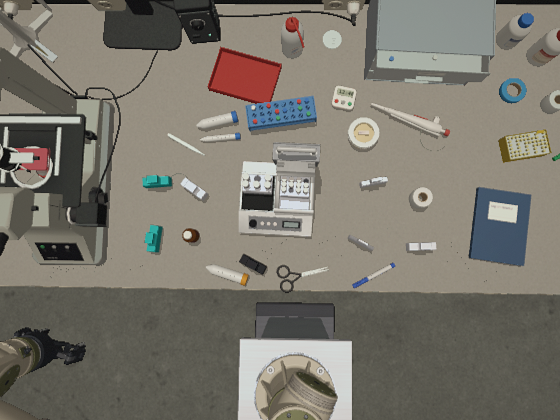

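View pics/wrist0.png

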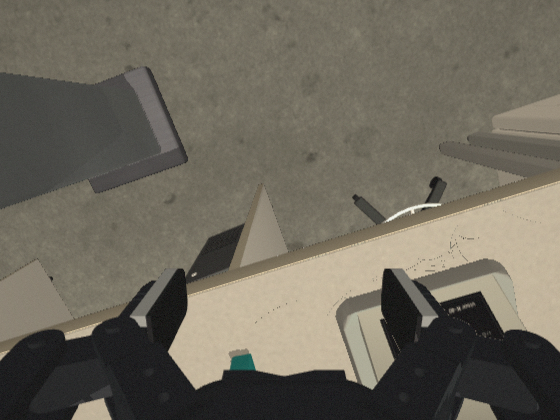

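The top view shows the heater at about (278,200) with its hood raised. There are four bare aluminium plates, at (193,187), (374,183), (360,243) and (422,247). The look-alikes are turquoise at (157,182) and (153,238), and black at (252,264). The bottle is at (191,235) and the roll at (422,197).

```bash
python3 - <<'E'
from h import *
t=pickle.load(open('top0.pkl','rb')); s=pickle.load(open('scene0.pkl','rb'))
save('topc',t['img'][130:290,130:450],2.5)
save('scenec',s['img'][120:340,150:440],2.7)
for nm,p in(('top',t),('scene',s)):
    W=cloud(p); P=W.reshape(-1,3)
    print(nm,np.nanpercentile(P[:,2],[5,30,50,70]))
p=read_camera('top')
for n in ['heater','plate_10_mid','plate_14_mid','plate_22_mid','plate_26_mid','block_56_front','block_48_front','hood','hood_bar','parafilm_roll','bottle_small']:
    print(n,[(np.round(d['box']).astype(int).tolist(),round(d['conf'],2)) for d in find_in(p,n)])
E
```

```text
top [-9.05419275e-01 -4.01571347e-03 -4.43093792e-05  5.59004388e-03]
scene [-9.01009908e-01 -3.97357176e-04  1.15150894e-02  1.43357181e-01]
heater [([280, 190, 80, 93], 0.95)]
plate_10_mid []
plate_14_mid [([374, 182, 28, 7], 0.58), ([258, 183, 30, 18], 0.21)]
plate_22_mid [([422, 245, 32, 11], 0.77), ([257, 184, 33, 15], 0.56)]
plate_26_mid [([254, 260, 26, 23], 0.7), ([195, 190, 22, 22], 0.67), ([154, 236, 18, 27], 0.57), ([157, 181, 31, 16], 0.54)]
block_56_front [([294, 190, 34, 23], 0.73)]
block_48_front [([259, 182, 32, 17], 0.82), ([294, 187, 34, 24], 0.63)]
hood [([298, 155, 46, 29], 0.76), ([280, 188, 79, 93], 0.33)]
hood_bar [([297, 154, 48, 26], 0.61), ([421, 197, 28, 18], 0.22)]
parafilm_roll [([421, 196, 25, 17], 0.76)]
bottle_small [([190, 236, 18, 8], 0.57)]
```

View pics/topc.png

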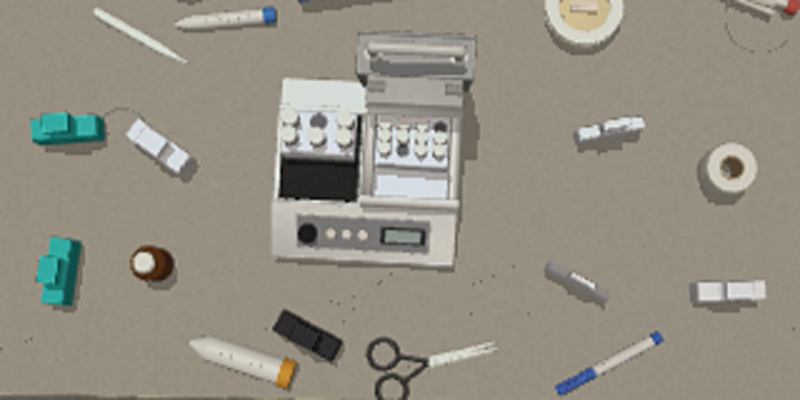

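View pics/scenec.png

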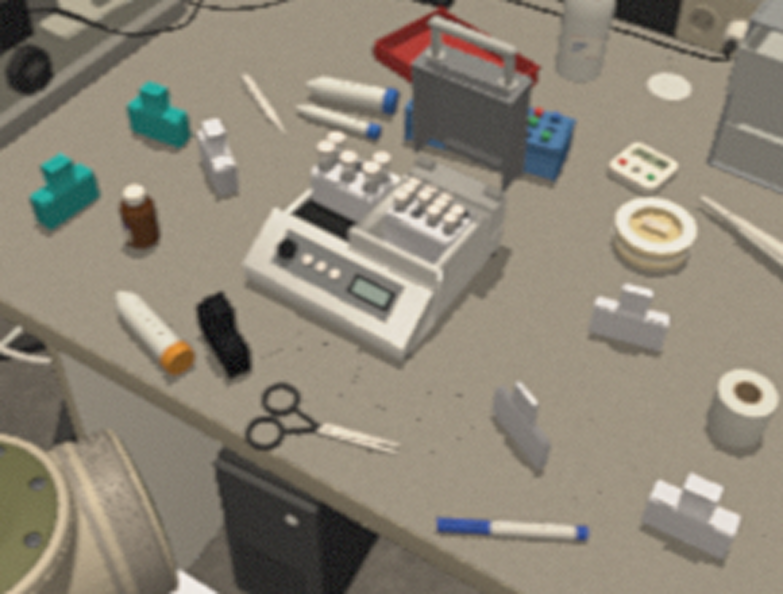

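```bash
python3 - <<'E'
from h import *
t=pickle.load(open('top0.pkl','rb')); s=pickle.load(open('scene0.pkl','rb'))
W=cloud(t); WS=cloud(s).reshape(-1,3)
def info(n,c,r=20):
    A=W[c[1]-r:c[1]+r,c[0]-r:c[0]+r].reshape(-1,3); A=A[np.isfinite(A).all(1)]
    cen=np.median(A[A[:,2]>.02],0)
    B=WS[np.isfinite(WS).all(1)]; B=B[np.hypot(*(B-cen)[:,:2].T)<.06]
    for m,Q in(('top',A),('scn',B)):
        b=Q[(Q[:,2]>.034)&(Q[:,2]<.055)]; l=Q[(Q[:,2]>.06)&(Q[:,2]<.09)]
        for nm,q in(('body',b),('lug',l)):
            if len(q)<5: print(n,m,nm,len(q));continue
            (c0,wh,a)=cv2.minAreaRect((q[:,:2]*1000).astype(np.float32))
            print(n,m,nm,len(q),np.round(c0,1),np.round(wh,1),round(a,1),'z',np.round(np.percentile(q[:,2],[50,95]),4))
info('p26?',(193,187));info('p14?',(374,183));info('p10?',(360,243));info('p22?',(422,247))
E
```

```text
p26? top body 142 [575.1 296.8] [74.7 25.6] 55.4 z [0.0433 0.0493]
p26? top lug 89 [575.3 297. ] [31.7 21.1] 54.2 z [0.0745 0.0782]
p26? scn body 100 [570.4 293.7] [75.  24.8] 59.6 z [0.0433 0.0533]
p26? scn lug 66 [574.1 295.5] [32.5 20.8] 58.8 z [0.0731 0.076 ]
p14? top body 97 [ 599.7 -219.7] [13.7 76.5] 12.1 z [0.0427 0.0487]
p14? top lug 45 [ 599.6 -218.7] [10.  28.3] 11.3 z [0.0734 0.078 ]
p14? scn body 164 [ 599.7 -220.9] [15.5 75.8] 11.9 z [0.0433 0.0535]
p14? scn lug 69 [ 599.9 -220.7] [12.6 29. ] 13.1 z [0.0716 0.077 ]
p10? top body 71 [ 426.3 -181.4] [72.9 10. ] 62.1 z [0.0429 0.0494]
p10? top lug 27 [ 426.3 -181.4] [28.3  6.1] 62.1 z [0.0737 0.0789]
p10? scn body 141 [ 425.2 -183.6] [73.8  9.8] 62.3 z [0.0423 0.0522]
p10? scn lug 60 [ 426.  -183.4] [31.3  7.9] 64.7 z [0.0704 0.0762]
p22? top body 133 [ 418.  -351.3] [21.7 74.5] 3.1 z [0.044  0.0503]
p22? top lug 76 [ 417.7 -351.8] [13.6 31.1] 0.9 z [0.0741 0.0781]
p22? scn body 272 [ 418.  -353.1] [24.4 75.5] 2.4 z [0.0443 0.0502]
p22? scn lug 133 [ 417.6 -352.9] [19.4 29.2] 3.4 z [0.0747 0.0767]
```

All four plates match their sizes in both views. Next I'll measure the heater, the well and the hood.

```bash
python3 - <<'E'
from h import *
t=pickle.load(open('top0.pkl','rb')); s=pickle.load(open('scene0.pkl','rb'))
for nm,p in(('top',t),('scn',s)):
    A=cloud(p).reshape(-1,3); A=A[np.isfinite(A).all(1)]
    A=A[(A[:,0]>.37)&(A[:,0]<.75)&(A[:,1]>-.11)&(A[:,1]<.17)]
    # bird's-eye height map 2mm
    g=A[(A[:,2]>.02)]
    h=np.zeros((190,140),np.float32)
    o=np.argsort(g[:,2]); i=((g[o,0]-.37)/.002).astype(int); j=((.17-g[o,1])/.002).astype(int); 
    h[i.clip(0,189),j.clip(0,139)]=g[o,2]
    im=cv2.applyColorMap((np.clip(h/.16,0,1)*255).astype(np.uint8),cv2.COLORMAP_JET); im[h==0]=0
    cv2.imwrite(f'pics/hm_{nm}.png',cv2.resize(im[::-1],None,fx=3,fy=3,interpolation=0))
    # rough rectangle of heater body 
    b=A[(A[:,2]>.02)&(A[:,2]<.1)]; r=cv2.minAreaRect((b[:,:2]*1000).astype(np.float32)); print(nm,'body',r)
    b=A[(A[:,2]>.095)&(A[:,2]<.3)&(A[:,0]>.6)];print('hood',len(b),b.min(0),b.max(0))
    for lo,hi in ((.08,.088),(.10,.107),(.11,.118)):
        q=A[(A[:,2]>lo)&(A[:,2]<hi)]; print(lo,len(q),np.round(q.min(0),3),np.round(q.max(0),3))
E
```

```text
top body ((554.8779907226562, 56.586448669433594), (362.71685791015625, 217.0713653564453), 1.5412129163742065)
hood 922 [ 0.60029107 -0.05308649  0.09505424] [0.66397864 0.14551402 0.28042285]
0.08 1376 [ 0.502 -0.05   0.08 ] [0.649 0.148 0.088]
0.1 176 [ 0.56  -0.049  0.1  ] [0.637 0.135 0.107]
0.11 167 [ 0.568 -0.048  0.11 ] [0.637 0.148 0.118]
scn body ((555.9298095703125, 55.30255889892578), (209.63914489746094, 379.4604797363281), 87.2923355102539)
hood 1871 [ 0.60005208 -0.05693874  0.09514618] [0.67496269 0.14499437 0.27872689]
0.08 969 [ 0.499 -0.052  0.08 ] [0.651 0.147 0.088]
0.1 242 [ 0.558 -0.056  0.1  ] [0.671 0.145 0.107]
0.11 212 [ 0.567 -0.056  0.11 ] [0.672 0.149 0.118]
```

View pics/hm_top.png

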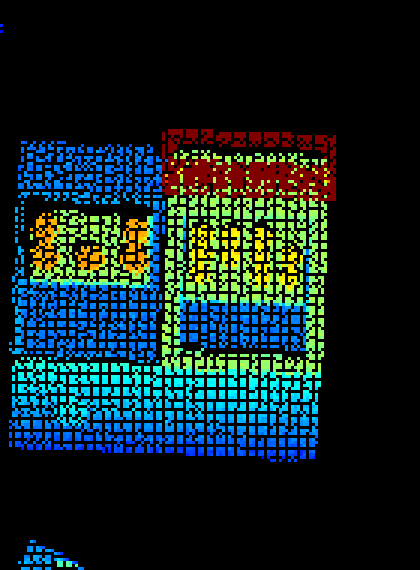

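View pics/hm_scn.png

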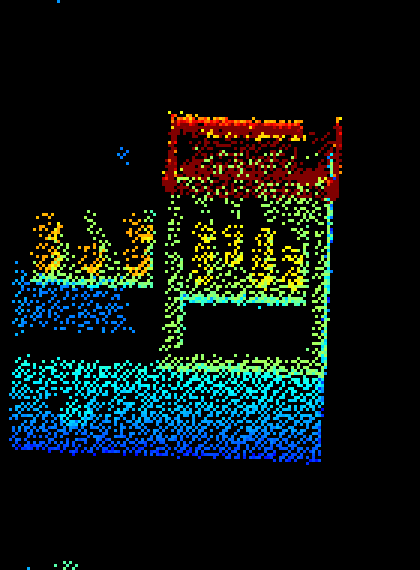

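Emit:
{"method": "send_rows", "body": {
  "deltas": [
    [[5,-14,2,0,0,4],[9,-28,3,0,0,8],[13,-38,3,0,0,12],[17,-45,3,0,0,16.5],[21,-50,3,0,0,16.5],[24,-53,3,0,0,16.5],[26,-54,3,0,0,16.5],[27,-54,3,0,0,16.5],[27,-54,3,0,0,16.5],[27,-54,3,0,0,16.5],[27,-54,3,0,0,16.5],[27,-54,3,0,0,16.5]]
  ]
}}

```text
clock: 1.95
tcp_pos: [0.4514, 0.0089, 0.2615]
orientation: [0.001, 0.02, 1.0, 0.0]
wrist_force: [0.9, -0.1, 0.9]
finger_gap: 0.0857
```

```bash
cat >> h.py <<'E'
from scipy.spatial.transform import Rotation as Ro
def wrist(n=None):
    st=get_state(); p=read_camera('wrist')
    q=st['orientation']; R=Ro.from_quat([q[1],q[2],q[3],q[0]]).as_matrix()
    T=np.eye(4);T[:3,:3]=R;T[:3,3]=st['tcp_pos']
    M=T@p['hand_eye']; Mi=np.linalg.inv(M); p['R']=Mi[:3,:3];p['t']=Mi[:3,3]
    p['st']=st
    if n: save(n,p['img']); pickle.dump(p,open(n+'.pkl','wb'))
    return p
def proj(p,X):
    c=np.asarray(X)@p['R'].T+p['t']; k=f(p)
    return np.stack([c[...,0]/c[...,2]*k+p['cx'],c[...,1]/c[...,2]*k+p['cy']],-1)
E
python3 - <<'E'
from h import *
p=wrist('w1'); print(p['st']['clock'],p['st']['joint_pos'])
E
```

```text
1.95 [-1.58657115e-01  6.45636111e-02 -1.87764410e-01  1.31733283e+00
  3.50912292e-04 -1.19284314e-01]
```

View pics/w1.png

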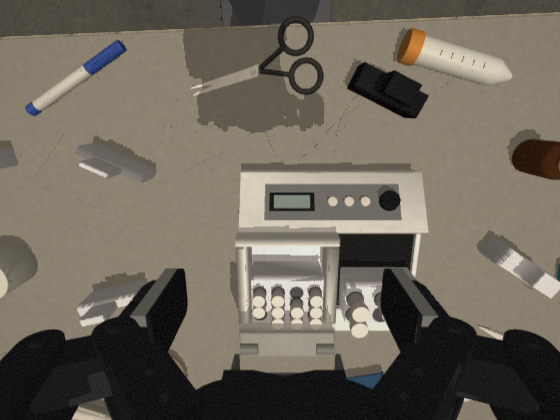

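```bash
python3 - <<'E'
from h import *
p=pickle.load(open('w1.pkl','rb')); save('w1c',p['img'][150:370,220:440],2.7)
A=cloud(p).reshape(-1,3); A=A[np.isfinite(A).all(1)]
print('bench',np.median(A[(abs(A[:,2])<.02)],0))
g=A[(A[:,0]>.42)&(A[:,0]<.68)&(A[:,1]>-.08)&(A[:,1]<.17)&(A[:,2]>.02)]
h=np.zeros((260,250),np.float32); o=np.argsort(g[:,2])
h[((g[o,0]-.42)/.001).astype(int),((.17-g[o,1])/.001).astype(int)]=g[o,2]
np.save('h1.npy',h)
im=cv2.applyColorMap((np.clip(h/.14,0,1)*255).astype(np.uint8),cv2.COLORMAP_JET); im[h==0]=0
cv2.imwrite('pics/h1.png',cv2.resize(im[::-1],None,fx=2.3,fy=2.3,interpolation=0))
z=g[:,2]
hist,e=np.histogram(z,np.arange(.02,.13,.002));print([(round(a,3),int(b)) for a,b in zip(e,hist) if b>150])
E
```

```text
bench [ 0.42977409 -0.04767765  0.00093584]
[(np.float64(0.028), 151), (np.float64(0.03), 285), (np.float64(0.032), 559), (np.float64(0.034), 589), (np.float64(0.036), 518), (np.float64(0.038), 633), (np.float64(0.04), 3688), (np.float64(0.042), 1262), (np.float64(0.044), 635), (np.float64(0.046), 764), (np.float64(0.048), 626), (np.float64(0.05), 649), (np.float64(0.052), 825), (np.float64(0.054), 868), (np.float64(0.056), 850), (np.float64(0.058), 874), (np.float64(0.06), 946), (np.float64(0.062), 778), (np.float64(0.064), 810), (np.float64(0.066), 602), (np.float64(0.068), 244), (np.float64(0.07), 180), (np.float64(0.072), 223), (np.float64(0.074), 247), (np.float64(0.076), 278), (np.float64(0.078), 376), (np.float64(0.08), 421), (np.float64(0.082), 471), (np.float64(0.084), 3137), (np.float64(0.086), 3833), (np.float64(0.088), 172), (np.float64(0.094), 209), (np.float64(0.096), 259), (np.float64(0.1), 171), (np.float64(0.102), 797), (np.float64(0.104), 488), (np.float64(0.114), 399)]
```

View pics/w1c.png

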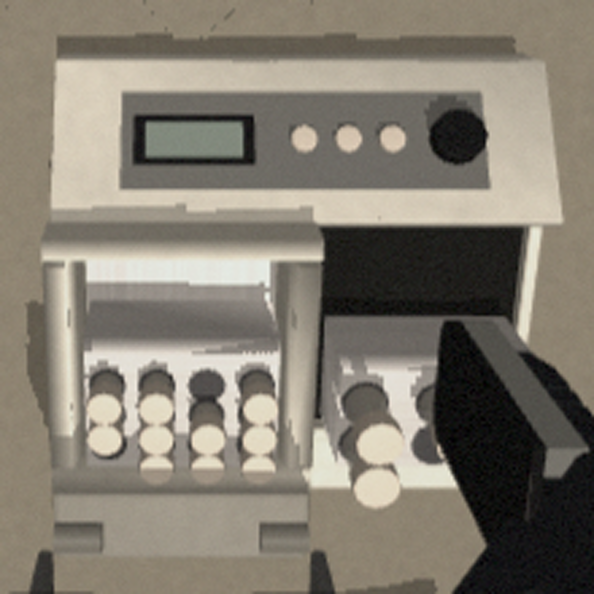

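View pics/h1.png

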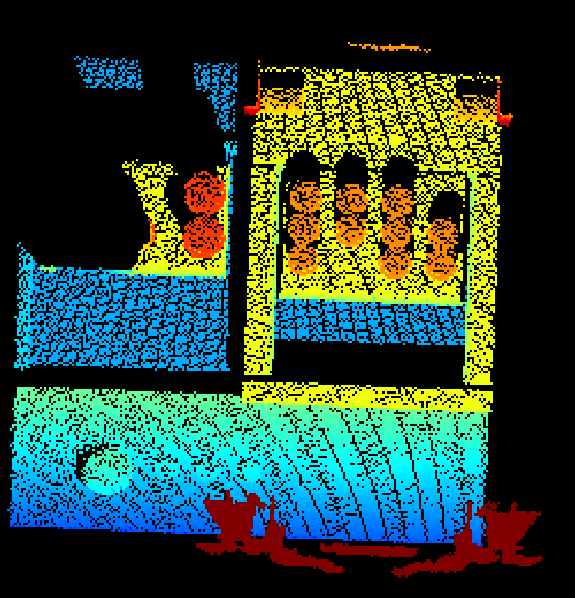

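```bash
cat > fit.py <<'E'
from h import *
import sys
p=pickle.load(open(sys.argv[1]+'.pkl','rb'))
A=cloud(p).reshape(-1,3); A=A[np.isfinite(A).all(1)]
def line(x,y):
    for _ in range(5):
        c=np.polyfit(x,y,1); r=y-np.polyval(c,x); k=abs(r)<max(2*np.median(abs(r)),.0007); x,y=x[k],y[k]
    return c,len(x),r.std()
def edge(sel,a,b,fn,lo,hi):
    q=A[sel]; xs=[];ys=[]
    for i in np.arange(lo,hi,.003):
        k=q[(q[:,a]>=i)&(q[:,a]<i+.003)]
        if len(k)>3: xs.append(i+.0015); ys.append(fn(k[:,b]))
    return line(np.array(xs),np.array(ys))
z=A[:,2]; top=(z>.0825)&(z<.0885); X=A[:,0];Y=A[:,1]
y0=.008
for n,e in dict(blockfront=edge(top&(X>.535)&(X<.57),1,0,np.min,-.025,.04),
 rimfront_outer=edge(top&(X>.48)&(X<.53),1,0,np.min,-.04,.055),
 ).items(): c,k,r=e; print(n,'yaw',round(-np.degrees(np.arctan(c[0])),2),'x at y0',round(np.polyval(c,y0),4),k,round(r,4))
for n,e in dict(right_in=edge(top&(Y<-.02)&(Y>-.06)&(X<.548),0,1,np.max,.52,.546),
  right_out=edge(top&(Y<-.02)&(Y>-.07),0,1,np.min,.52,.62),
  left_in=edge(top&(Y>.03)&(Y<.07)&(X<.548),0,1,np.min,.52,.546),
  left_out=edge(top&(Y>.03)&(Y<.075)&(X<.60),0,1,np.max,.52,.60)).items():
  c,k,r=e; print(n,'yaw',round(np.degrees(np.arctan(c[0])),2),'y at x=.535',round(np.polyval(c,.535),4),k,round(r,4))
fl=A[(z>.03)&(z<.05)&(X>.52)&(X<.55)&(abs(Y-y0)<.04)]; print('floor',np.median(fl,0),'y',np.percentile(fl[:,1],[1,99]))
t=A[top&(X>.5)&(X<.63)&(abs(Y-y0)<.06)]; print('rim z',np.median(t[:,2]))
E
python3 fit.py w1
```

```text
blockfront yaw -2.55 x at y0 0.551 19 0.0003
rimfront_outer yaw -2.25 x at y0 0.5034 32 0.0002
right_in yaw -2.87 y at x=.535 -0.0345 9 0.0004
right_out yaw -2.04 y at x=.535 -0.0442 34 0.0003
left_in yaw -2.11 y at x=.535 0.0535 9 0.0004
left_out yaw 10.4 y at x=.535 0.0643 15 0.0017
floor [0.54134075 0.00528562 0.04142338] y [-0.03100514  0.04776715]
rim z 0.08593642633181106
```

The well holds the block with three rows of small tubes, so it is block_56 and the gap is about 34 mm. The pair is therefore plate_10 at top pixel (360,243) and plate_22 at (422,247). Candidates not chosen are the 14 at (374,183), the 26 at (193,187), the turquoise ones at (157,182) and (153,238), and the black one at (252,264). Next is a close look at plate_10.

Emit:
{"method": "send_rows", "body": {
  "deltas": [
    [[-0.5,-4,0,0,0,-8.5],[-1,-8,0,0,0,-17],[-2,-12,0,0,0,-25.5],[-2.5,-16,0,0,0,-34],[-2.5,-18,0,0,0,-42],[-2.5,-19,0,0,0,-50],[-2.5,-19,0,0,0,-58],[-2.5,-19,0,0,0,-66],[-2.5,-19,0,0,0,-74],[-2.5,-19,0,0,0,-82],[-2.5,-19,0,0,0,-90],[-2.5,-19,0,0,0,-98]]
  ]
}}

```text
clock: 3.2
tcp_pos: [0.4256, -0.1787, 0.2612]
orientation: [0.0, 0.769, 0.639, 0.0]
wrist_force: [-0.2, 0.2, -0.1]
finger_gap: 0.0856
```

Emit:
{"method": "send_rows", "body": {
  "deltas": [
    [[0,0,-1,0,0,-8],[0,0,-2,0,0,-16],[0,0,-2.5,0,0,-17.7],[0,0,-2.5,0,0,-17.7],[0,0,-2.5,0,0,-17.7]]
  ]
}}

```text
clock: 3.7
tcp_pos: [0.4257, -0.1789, 0.2364]
orientation: [0.0, 0.856, 0.517, 0.0]
wrist_force: [0.3, -0.7, 0.1]
finger_gap: 0.0854
```

```bash
cat > plate.py <<'E'
from h import *
import sys
n=sys.argv[1]; cx,cy=float(sys.argv[2]),float(sys.argv[3])
p=wrist(n) if len(sys.argv)<5 else pickle.load(open(n+'.pkl','rb'))
print(p['st']['clock'],p['st']['tcp_pos'],p['st']['joint_pos'])
A=cloud(p).reshape(-1,3); A=A[np.isfinite(A).all(1)]
q=A[np.hypot(A[:,0]-cx,A[:,1]-cy)<.055]
print('bench',np.median(A[abs(A[:,2])<.012,2]))
for nm,lo,hi in(('body',.040,.049),('lug',.071,.079)):
    b=q[(q[:,2]>lo)&(q[:,2]<hi)]
    if len(b)<10: print(nm,len(b)); continue
    c,wh,a=cv2.minAreaRect((b[:,:2]*1000).astype(np.float32)); m=b[:,:2].mean(0)*1000
    ev=np.linalg.eigh(np.cov(b[:,:2].T))[1][:,1]; print(nm,len(b),np.round(c,1),np.round(wh,1),round(a,1),'mean',np.round(m,1),'long axis deg',round(np.degrees(np.arctan2(ev[1],ev[0]))%180,1),'z',np.round(np.median(b[:,2]),4))
E
python3 plate.py w2 .426 -.182
```

```text
3.7 [ 0.42571199 -0.17894549  0.23636189] [-5.72027129e-01  9.23739659e-02 -2.18746117e-01  1.25939927e+00
 -1.47229207e-05  1.48386382e+00]
bench 0.0009333704056638633
body 376 [ 428. -180.] [73.8  9.1] 62.9 mean [ 430.3 -175.3] long axis deg 62.1 z 0.0449
lug 186 [ 427.6 -179.5] [29.4  4.8] 62.2 mean [ 427.7 -179.3] long axis deg 62.2 z 0.0755
```

View pics/w2.png

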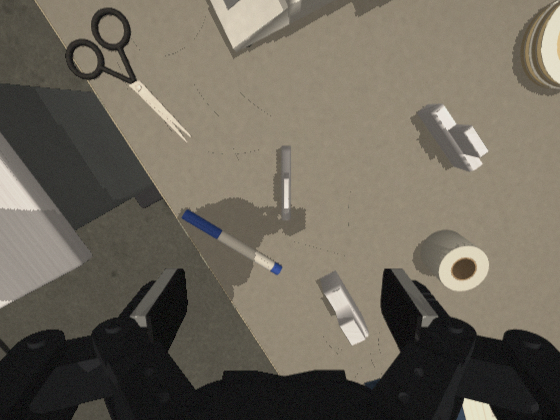

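Emit:
{"method": "send_rows", "body": {
  "deltas": [
    [[0.15,-0.1,-4,0,0,0],[0.15,-0.1,-8,0,0,0],[0.15,-0.1,-11.5,0,0,0],[0.15,-0.1,-14,0,0,0],[0.15,-0.1,-15.5,0,0,0],[0.15,-0.1,-15.5,0,0,0]]
  ],
  "jaw": -0.3
}}

```text
clock: 4.35
tcp_pos: [0.4259, -0.1792, 0.0794]
orientation: [-0.002, 0.857, 0.516, -0.001]
wrist_force: [-0.6, 0.4, 0.0]
finger_gap: 0.0303
```

```bash
python3 plate.py w3 .427 -.180
```

```text
4.35 [ 0.42589153 -0.17920578  0.07943566] [-5.72286978e-01  2.08059883e-01 -4.89372537e-01  8.77015455e-01
 -2.60795486e-05  1.48484613e+00]
bench 0.000985836090729713
body 987 [ 427.9 -179.9] [74.5  9.3] 62.6 mean [ 433.4 -168.8] long axis deg 61.5 z 0.045
lug 662 [ 427.7 -180. ] [30.   5.5] 62.5 mean [ 428.5 -178.7] long axis deg 63.0 z 0.0755
```

View pics/w3.png

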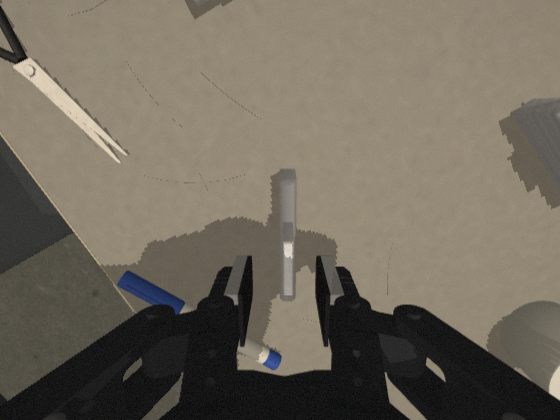

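Emit:
{"method": "send_rows", "body": {
  "deltas": [
    [[0.15,-0.08,-1,0,0,0],[0.15,-0.08,-2,0,0,0],[0.15,-0.08,-2.7,0,0,0],[0.15,-0.08,-3.0,0,0,0],[0.15,-0.08,-3.0,0,0,0]]
  ]
}}

```text
clock: 4.9
tcp_pos: [0.4283, -0.1805, 0.0506]
orientation: [-0.0, 0.857, 0.516, -0.0]
wrist_force: [-0.2, 1.0, 0.2]
finger_gap: 0.0297
```

Emit:
{"method": "send_rows", "body": {
  "deltas": [
    [[0,0,0,0,0,0],[0,0,0,0,0,0],[0,0,0,0,0,0],[0,0,0,0,0,0],[0,0,0,0,0,0]]
  ],
  "jaw": -1,
  "force": 60
}}

```text
clock: 5.4
tcp_pos: [0.4289, -0.1809, 0.0515]
orientation: [0.0, 0.857, 0.516, 0.0]
wrist_force: [-0.4, 0.5, 4.2]
finger_gap: 0.0046
```

Emit:
{"method": "send_rows", "body": {
  "deltas": [
    [[0,0,1.5,0,0,0],[0,0,5,0,0,0],[0,0,9,0,0,3],[0.5,2,13,0,0,8],[2,5,13,0,0,14],[4,8.5,13,0,0,20],[6,12,13,0,0,25.4],[7.5,15,13,0,0,25.4],[8.5,17.5,13,0,0,25.4],[9,19,13,0,0,25.4],[9,19,13,0,0,25.4],[9,19,13,0,0,25.4]]
  ]
}}

```text
clock: 6.6
tcp_pos: [0.5183, 0.0093, 0.1807]
orientation: [-0.0, 0.722, 0.692, -0.0]
wrist_force: [0.1, 0.3, -1.7]
finger_gap: 0.0041
```

```bash
python3 - <<'E'
from h import *
p=wrist('w4'); st=p['st'];print(st['clock'],st['tcp_pos'],st['orientation'],st['wrist_force'],st['finger_gap'])
E
python3 fit.py w4
```

```text
6.6 [0.51832125 0.00930306 0.18065828] [-2.06244656e-04  7.22191826e-01  6.91692672e-01 -4.13670641e-04] [ 0.10817773  0.29220874 -1.72208877] 0.004050949790914908
blockfront yaw -2.38 x at y0 0.5518 22 0.0002
rimfront_outer yaw -2.38 x at y0 0.5042 27 0.0002
right_in yaw -4.32 y at x=.535 -0.0332 4 0.0002
right_out yaw -2.33 y at x=.535 -0.044 23 0.0002
left_in yaw -2.51 y at x=.535 0.0541 9 0.0
left_out yaw 8.18 y at x=.535 0.0643 14 0.0016
floor [0.53742382 0.01233992 0.04139343] y [-0.03172682  0.04717725]
rim z 0.08605572492694095
```

View pics/w4.png

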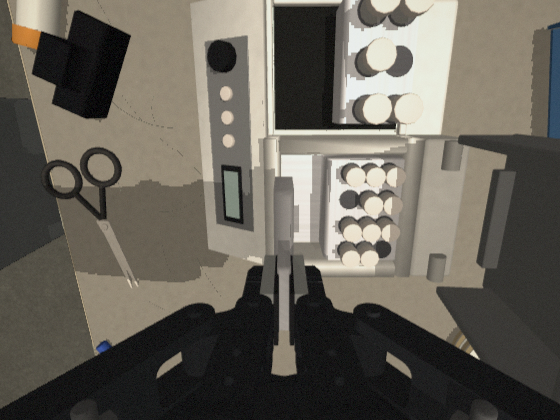

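```bash
python3 - <<'E'
from h import *
p=pickle.load(open('w4.pkl','rb'));A=cloud(p).reshape(-1,3); A=A[np.isfinite(A).all(1)]
for lo,hi in((.166,.170),(.170,.178),(.178,.19),(.198,.21)):
    b=A[(A[:,2]>lo)&(A[:,2]<hi)&(abs(A[:,0]-.52)<.008)&(A[:,1]>-.03)]
    if len(b)<4: print(lo,len(b));continue
    print(lo,len(b),np.median(b,0),'x',np.percentile(b[:,0],[2,98]),'y',np.percentile(b[:,1],[1,99]))
b=A[(A[:,2]>.170)&(A[:,2]<.178)&(A[:,1]>.03)&(abs(A[:,0]-.52)<.012)]
print(np.polyfit(b[:,1],b[:,0],1), b[:,0].min(),b[:,0].max())
# front wall inner edge on far side: floor nearest/wall tops
t=A[(A[:,2]>.083)&(A[:,2]<.089)&(A[:,0]>.5)&(A[:,0]<.53)&(A[:,1]>.025)&(A[:,1]<.045)];print('front rim x',np.percentile(t[:,0],[1,50,99]))
E
```

```text
0.166 256 [0.52209671 0.03697208 0.16855695] x [0.5140104  0.52467489] y [0.01378927 0.04713693]
0.17 908 [0.51950975 0.03450106 0.17463664] x [0.51511191 0.5235697 ] y [0.01590142 0.04614727]
0.178 217 [0.51944093 0.02374652 0.18660904] x [0.51252628 0.52728291] y [0.02016277 0.02455785]
0.198 1170 [0.51889849 0.02010383 0.20492658] x [0.5127559  0.52715059] y [-0.00390249  0.02430222]
[0.03505997 0.51833643] 0.5148371819987396 0.5241496204889272
front rim x [0.50490385 0.50911751 0.51515447]
```

Emit:
{"method": "send_rows", "body": {
  "deltas": [
    [[0.45,0.1,-1,0,0,0],[0.45,0.1,-2.5,0,0,0],[0.45,0.1,-3.5,0,0,0],[0.45,0.1,-3.5,0,0,0],[0.45,0.1,-3.5,0,0,0]]
  ]
}}

```text
clock: 7.15
tcp_pos: [0.5229, 0.0098, 0.1458]
orientation: [-0.0, 0.723, 0.691, -0.0]
wrist_force: [0.5, -0.9, -0.5]
finger_gap: 0.0047
```

```bash
python3 - <<'E'
from h import *
p=wrist('w5'); st=p['st'];print(st['clock'],st['tcp_pos'],st['orientation'],st['wrist_force'],st['finger_gap'])
save('w5c',p['img'][80:300,180:460],2.8)
A=cloud(p).reshape(-1,3); A=A[np.isfinite(A).all(1)]; d=st['tcp_pos'][2]-.0515
b=A[(A[:,2]>d+.038)&(A[:,2]<d+.048)&(abs(A[:,0]-.522)<.012)&(A[:,1]>.025)&(A[:,1]<.06)]
print('plate',len(b),np.median(b,0),np.percentile(b[:,0],[1,99]),b[:,1].max())
t=A[(A[:,2]>.083)&(A[:,2]<.089)&(A[:,0]>.5)&(A[:,0]<.53)&(A[:,1]>.035)&(A[:,1]<.050)];print('front rim x',len(t),np.percentile(t[:,0],[1,50,99]))
E
python3 fit.py w5
```

```text
7.15 [0.52289426 0.00983526 0.14581722] [-2.65090609e-04  7.22748307e-01  6.91111246e-01 -2.45121017e-04] [ 0.48964136 -0.86938244 -0.53241277] 0.004747881618843068
plate 961 [0.52427238 0.03729399 0.1395534 ] [0.51935318 0.52921912] 0.04783837577066286
front rim x 388 [0.50525596 0.51035649 0.51545922]
blockfront yaw -2.16 x at y0 0.5518 22 0.0002
rimfront_outer yaw -2.28 x at y0 0.5042 24 0.0002Traceback (most recent call last):
  File "fit.py", line 20, in <module>
    for n,e in dict(right_in=edge(top&(Y<-.02)&(Y>-.06)&(X<.548),0,1,np.max,.52,.546),
                             ~~~~^^^^^^^^^^^^^^^^^^^^^^^^^^^^^^^^^^^^^^^^^^^^^^^^^^^^
  File "fit.py", line 14, in edge
    return line(np.array(xs),np.array(ys))
  File "fit.py", line 7, in line
    c=np.polyfit(x,y,1); r=y-np.polyval(c,x); k=abs(r)<max(2*np.median(abs(r)),.0007); x,y=x[k],y[k]
    raise TypeError("expected non-empty vector for x")
TypeError: expected non-empty vector for x
```

View pics/w5c.png

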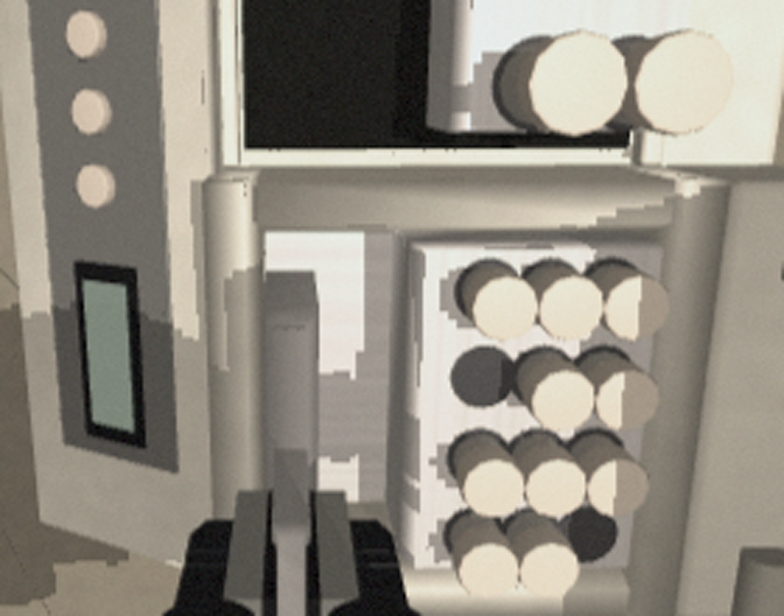

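Emit:
{"method": "send_rows", "body": {
  "deltas": [
    [[0,0.05,-1,0,0,0],[0,0.05,-2,0,0,0],[0,0.05,-3,0,0,0],[0,0.05,-4,0,0,0],[0,0.05,-4.6,0,0,0],[0,0.05,-5.0,0,0,0],[0,0.05,-5.2,0,0,0]]
  ]
}}

```text
clock: 7.9
tcp_pos: [0.523, 0.0107, 0.0935]
orientation: [-0.0, 0.723, 0.691, -0.0]
wrist_force: [-0.3, 0.5, -0.4]
finger_gap: 0.0042
```

Emit:
{"method": "send_rows", "body": {
  "deltas": [
    [[0,0,-0.1,0,0,0],[0,0,-0.2,0,0,0],[0,0,-0.25,0,0,0],[0,0,-0.25,0,0,0]]
  ]
}}

```text
clock: 8.3
tcp_pos: [0.5233, 0.0107, 0.0918]
orientation: [0.0, 0.723, 0.691, 0.0]
wrist_force: [-0.1, -0.4, -0.8]
finger_gap: 0.0044
```

Emit:
{"method": "send_rows", "body": {
  "deltas": [
    [[0,0,-0.07,0,0,0],[0,0,-0.14,0,0,0],[0,0,-0.14,0,0,0]]
  ]
}}

```text
clock: 8.6
tcp_pos: [0.5236, 0.0107, 0.0915]
orientation: [0.001, 0.722, 0.691, 0.0]
wrist_force: [-3.5, 0.1, 7.2]
finger_gap: 0.0044
```

Emit:
{"method": "send_rows", "body": {
  "deltas": [
    [[-0.07,0,0.05,0,0,0],[-0.14,0,0.05,0,0,0],[-0.2,0,0.05,0,0,0],[-0.2,0,0.05,0,0,0]]
  ]
}}

```text
clock: 9.0
tcp_pos: [0.5226, 0.0106, 0.0914]
orientation: [0.001, 0.722, 0.691, 0.001]
wrist_force: [2.5, 0.2, 4.4]
finger_gap: 0.0047
```

Emit:
{"method": "send_rows", "body": {
  "deltas": [
    [[-0.08,0,0.05,0,0,0],[-0.16,0,0.05,0,0,0],[-0.16,0,0.05,0,0,0]]
  ]
}}

```text
clock: 9.3
tcp_pos: [0.5208, 0.0106, 0.0915]
orientation: [0.001, 0.722, 0.691, 0.001]
wrist_force: [5.2, -0.5, 1.4]
finger_gap: 0.0044
```

Emit:
{"method": "send_rows", "body": {
  "deltas": [
    [[0.05,0,0,0,0,0],[0.05,0,0,0,0,0],[0.05,0,0,0,0,0]]
  ],
  "jaw": -0.65
}}

```text
clock: 9.6
tcp_pos: [0.5186, 0.0108, 0.0904]
orientation: [-0.001, 0.723, 0.691, -0.001]
wrist_force: [-0.1, -0.2, 0.1]
finger_gap: 0.0151
```

Emit:
{"method": "send_rows", "body": {
  "deltas": [
    [[0,0,0,0,0,0],[0,0,2,0,0,0],[0,0,5,0,0,0],[0,0,9,0,0,0],[0,0,13,0,0,0],[0,0,13,0,0,0]]
  ]
}}

```text
clock: 10.2
tcp_pos: [0.5228, 0.0103, 0.2268]
orientation: [0.004, 0.722, 0.691, 0.003]
wrist_force: [0.9, 0.1, 0.5]
finger_gap: 0.0151
```

```bash
python3 - <<'E'
from h import *
p=wrist('w6'); st=p['st'];print(st['clock'],st['tcp_pos'],st['orientation'],st['wrist_force'],st['finger_gap'])
A=cloud(p).reshape(-1,3); A=A[np.isfinite(A).all(1)]
for nm,lo,hi in(('lug',.108,.122),('body',.082,.089)):
    b=A[(A[:,2]>lo)&(A[:,2]<hi)&(abs(A[:,0]-.522)<.007)&(abs(A[:,1]-.01)<.04)]
    print(nm,len(b),np.median(b,0),np.percentile(b[:,0],[1,99]),np.percentile(b[:,1],[1,99]))
E
python3 fit.py w6
```

```text
10.2 [0.52284293 0.01032407 0.22681666] [0.0036523  0.72249309 0.69136253 0.00287208] [0.93364809 0.10776779 0.51689722] 0.015144507561800429
lug 264 [0.52140716 0.01158478 0.11563208] [0.5183026  0.52435651] [-0.00415554  0.02538783]
body 418 [0.52161018 0.028517   0.08527944] [0.51512612 0.52621424] [-0.02458939  0.0469514 ]
blockfront yaw -2.63 x at y0 0.5518 22 0.0002
rimfront_outer yaw -2.33 x at y0 0.5043 32 0.0002
right_in yaw -27.5 y at x=.535 -0.0315 9 0.0037
right_out yaw -2.73 y at x=.535 -0.0436 32 0.0003
left_in yaw 52.49 y at x=.535 0.0462 5 0.0016
left_out yaw 8.5 y at x=.535 0.0642 16 0.0018
floor [0.53823764 0.0083287  0.0413681 ] y [-0.03171522  0.04718137]
rim z 0.08599427599610912
```

View pics/w6.png

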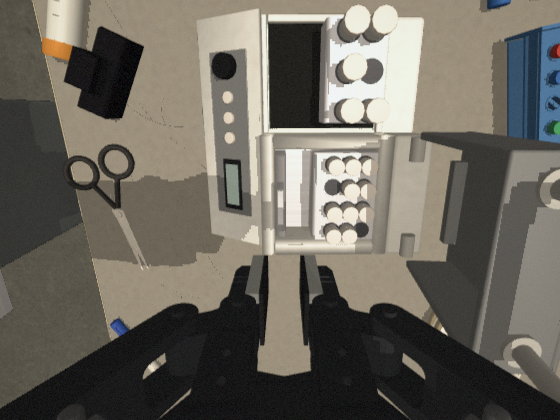

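Emit:
{"method": "send_rows", "body": {
  "deltas": [
    [[-1,-3,0,0,0,8],[-2,-7,0,0,0,16],[-3,-11,0,0,0,24],[-5,-15,0,0,0,32],[-6,-19,0,0,0,40],[-7.5,-23,0,0,0,48],[-9,-27,0,0,0,56],[-10,-31,0,0,0,64],[-10.5,-34,0,0,0,72],[-10.5,-36,0,0,0,80],[-10.5,-36,0,0,0,88],[-10.5,-36,0,0,0,95.5]]
  ],
  "jaw": 0.2
}}

```text
clock: 11.45
tcp_pos: [0.414, -0.3495, 0.2191]
orientation: [-0.001, -0.028, 1.0, 0.001]
wrist_force: [0.5, 0.0, 0.6]
finger_gap: 0.0515
```

Emit:
{"method": "send_rows", "body": {
  "deltas": [
    [[0,0,-1,0,0,0],[0,0,-2,0,0,0],[0,0,-2,0,0,0]]
  ]
}}

```text
clock: 11.75
tcp_pos: [0.414, -0.3479, 0.1984]
orientation: [-0.001, -0.025, 1.0, 0.002]
wrist_force: [1.8, -0.4, 0.1]
finger_gap: 0.0509
```

```bash
python3 plate.py w7 .418 -.352; python3 -c "
from h import *; s=get_state(); print(s['orientation'],s['finger_gap'])"
```

```text
11.75 [ 0.41399551 -0.34785436  0.19837094] [-8.47328679e-01  2.62679771e-01 -1.03848275e-01  1.20899425e+00
  6.80089903e-05 -8.97436104e-01]
bench 0.0009229879654857859
body 1100 [ 418.3 -350.8] [20.4 74.7] 2.4 mean [ 416.4 -350.4] long axis deg 92.4 z 0.0457
lug 739 [ 418.9 -351. ] [18.1 29.4] 3.0 mean [ 418.2 -350.7] long axis deg 90.4 z 0.0758
[-0.00108279 -0.02529934  0.99967847  0.00131511] 0.05125262973180375
```

View pics/w7.png

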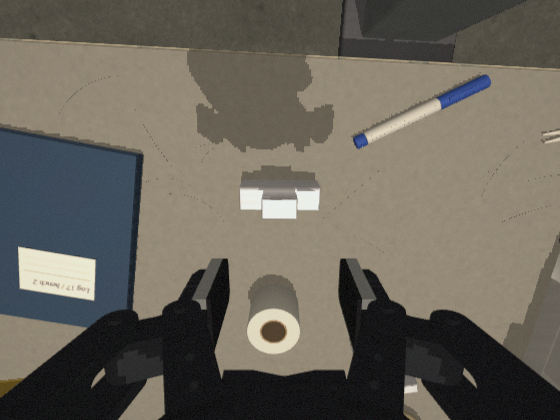

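Emit:
{"method": "send_rows", "body": {
  "deltas": [
    [[0.35,-0.15,-4,0,0,-0.3],[0.7,-0.3,-8,0,0,-0.3],[0.7,-0.3,-11,0,0,-0.3],[0.7,-0.3,-13,0,0,-0.3],[0.7,-0.3,-14,0,0,-0.3],[0.7,-0.3,-14.6,0,0,-0.3],[0.7,-0.3,-14.6,0,0,-0.3],[0.7,-0.3,-14.6,0,0,-0.3]]
  ]
}}

```text
clock: 12.6
tcp_pos: [0.4227, -0.3529, 0.0563]
orientation: [0.001, -0.023, 1.0, -0.001]
wrist_force: [-0.5, -0.1, 0.3]
finger_gap: 0.0512
```

```bash
python3 plate.py w8 .418 -.352
```

```text
12.6 [ 0.42266311 -0.35293551  0.05629111] [-8.41562979e-01  3.80717249e-01 -3.08723233e-01  8.79557311e-01
  4.48208439e-05 -8.88119611e-01]
bench 0.0009807552982381588
body 3223 [ 418.2 -350.6] [20.6 74.5] 2.3 mean [ 414.5 -352.1] long axis deg 93.5 z 0.0457
lug 3718 [ 421.9 -352.6] [24.7 78.6] 2.9 mean [ 417.4 -351.3] long axis deg 92.6 z 0.0758
```

View pics/w8.png

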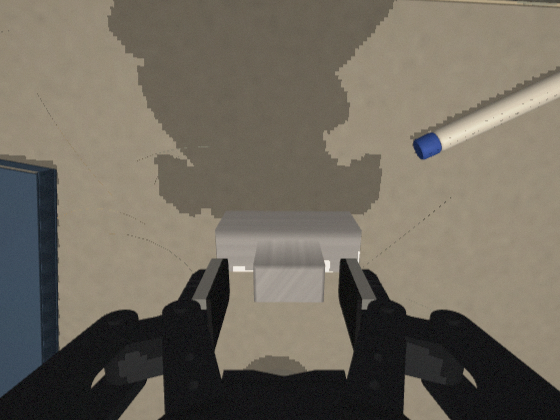

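Emit:
{"method": "send_rows", "body": {
  "deltas": [
    [[-0.15,0.2,-0.3,0,0,0],[-0.15,0.2,-0.5,0,0,0],[-0.15,0.2,-0.5,0,0,0]]
  ]
}}

```text
clock: 12.95
tcp_pos: [0.4204, -0.3501, 0.0501]
orientation: [-0.0, -0.023, 1.0, 0.0]
wrist_force: [-0.3, 0.7, 0.2]
finger_gap: 0.0513
```

Emit:
{"method": "send_rows", "body": {
  "deltas": [
    [[0,0,0,0,0,0],[0,0,0,0,0,0],[0,0,0,0,0,0],[0,0,0,0,0,0]]
  ],
  "jaw": -1,
  "force": 70
}}

```text
clock: 13.35
tcp_pos: [0.4207, -0.3506, 0.0505]
orientation: [0.0, -0.023, 1.0, -0.0]
wrist_force: [-1.1, -0.7, 3.0]
finger_gap: 0.0285
```

Emit:
{"method": "send_rows", "body": {
  "deltas": [
    [[0,0,1.5,0,0,0],[0,0,5,0,0,0],[0,0,9,0,0,0],[1,4,12,0,0,-1],[2,8,13,0,0,-2],[4,12.5,13,0,0,-4],[6,17,13,0,0,-5],[7.5,21.5,13,0,0,-5],[9,26,13,0,0,-5],[10.5,30,13,0,0,-5],[11.3,33.5,13,0,0,-5],[11.5,35.5,13,0,0,-5]]
  ]
}}

```text
clock: 14.55
tcp_pos: [0.5356, 0.0076, 0.1795]
orientation: [-0.0, 0.019, 1.0, 0.0]
wrist_force: [-0.1, 0.2, -1.4]
finger_gap: 0.0283
```

Emit:
{"method": "send_rows", "body": {
  "deltas": [
    [[0,0.5,-1,0,0,0],[0,0.5,-1,0,0,0],[0,0.5,-1,0,0,0]]
  ]
}}

```text
clock: 14.85
tcp_pos: [0.5348, 0.009, 0.1693]
orientation: [-0.001, 0.021, 1.0, -0.0]
wrist_force: [-0.8, -0.4, -2.1]
finger_gap: 0.0288
```

```bash
cat > chk.py <<'E'
from h import *
import sys
p=wrist(sys.argv[1]); st=p['st'];print(st['clock'],st['tcp_pos'],st['orientation'],st['wrist_force'],st['finger_gap'],st['joint_pos'])
q=st['orientation']; print('phi',2*np.degrees(np.arctan2(q[2],q[1])))
save(sys.argv[1]+'c',p['img'][120:320,180:420],3)
A=cloud(p).reshape(-1,3); A=A[np.isfinite(A).all(1)]; d=st['tcp_pos'][2]-.0505; x0,y0=st['tcp_pos'][:2]
for lo,hi in ((.041,.047),(.036,.041),(.071,.078)):
    b=A[(A[:,2]>d+lo)&(A[:,2]<d+hi)&(abs(A[:,0]-x0)<.03)&(abs(A[:,1]-y0)<.045)]
    if len(b)>5:
        c,wh,a=cv2.minAreaRect((b[:,:2]*1000).astype(np.float32)); print('held',lo,len(b),np.round(c,1),np.round(wh,1),round(a,2),'x',np.percentile(b[:,0],[1,99]),'y',np.percentile(b[:,1],[1,99]))
b=A[(A[:,2]>.108)&(A[:,2]<.12)&(abs(A[:,0]-.521)<.007)&(abs(A[:,1]-.01)<.03)]
if len(b): print('lug10',len(b),np.median(b,0),np.percentile(b[:,0],[1,99]),np.percentile(b[:,1],[1,99]))
E
python3 chk.py w9; python3 fit.py w9
```

```text
14.85 [0.53478594 0.00902978 0.16927956] [-9.95694927e-04  2.06040764e-02  9.99787216e-01 -6.12355333e-05] [-0.83122553 -0.38342583 -2.0609402 ] 0.028846554281084617 [-1.33055459e-01  2.64250511e-01 -1.74748558e-01  1.13376233e+00
 -3.45157376e-04 -9.18440301e-02]
phi 177.6387785008584
held 0.041 2349 [532.2   9.4] [74.3 20. ] 87.24 x [0.52176073 0.54102458] y [-0.02631659  0.04523545]
held 0.036 781 [531.8   9.3] [76.  21.1] 86.68 x [0.52063917 0.53227642] y [-0.02793845  0.04682911]
held 0.071 3569 [534.7   9.3] [55.9 23. ] 87.99 x [0.52306466 0.54136394] y [-0.01642787  0.03584564]
lug10 526 [0.51968739 0.00997396 0.1152501 ] [0.51760488 0.52341664] [-0.00468808  0.02456984]Traceback (most recent call last):
  File "fit.py", line 17, in <module>
    for n,e in dict(blockfront=edge(top&(X>.535)&(X<.57),1,0,np.min,-.025,.04),
                               ~~~~^^^^^^^^^^^^^^^^^^^^^^^^^^^^^^^^^^^^^^^^^^^
  File "fit.py", line 14, in edge
    return line(np.array(xs),np.array(ys))
  File "fit.py", line 7, in line
    c=np.polyfit(x,y,1); r=y-np.polyval(c,x); k=abs(r)<max(2*np.median(abs(r)),.0007); x,y=x[k],y[k]
    raise TypeError("expected non-empty vector for x")
TypeError: expected non-empty vector for x
```

View pics/w9.png

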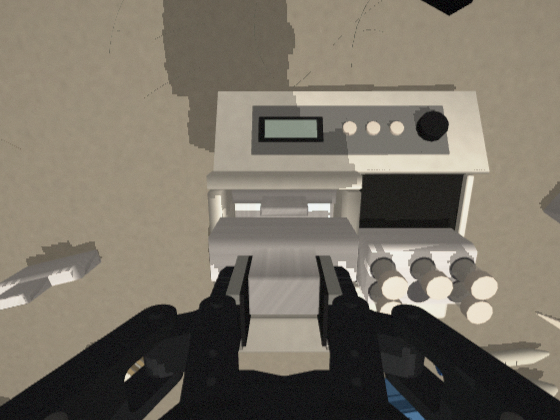

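Emit:
{"method": "send_rows", "body": {
  "deltas": [
    [[0.3,0.05,0,0,0,0],[0.6,0.05,-0.5,0,0,0],[0.62,0.05,-1.5,0,0,0],[0.62,0.05,-2.3,0,0,0],[0.62,0.05,-2.7,0,0,0],[0.62,0.05,-2.7,0,0,0],[0.62,0.05,-2.7,0,0,0]]
  ]
}}

```text
clock: 15.6
tcp_pos: [0.5416, 0.0103, 0.1431]
orientation: [-0.0, 0.02, 1.0, 0.0]
wrist_force: [0.4, 0.6, -2.3]
finger_gap: 0.0285
```

```bash
python3 chk.py w10; python3 - <<'E'
from h import *
for c in ('scene','top'):
    p=read_camera(c); pickle.dump(p,open(c+'1.pkl','wb'))
    if c=='scene': save('s1',p['img'][140:260,220:380],4)
E
```

```text
15.6 [0.5416124  0.01025775 0.14305813] [-1.75469123e-04  2.02506343e-02  9.99794917e-01  6.87953848e-05] [ 0.35073637  0.63460348 -2.33967964] 0.028470815881050448 [-1.29340981e-01  2.92100998e-01 -2.03880542e-01  1.07517862e+00
  9.85652841e-05 -8.88369613e-02]
phi 177.67928956370383
held 0.041 2376 [538.8  10.5] [74.3 20.4] 87.5 x [0.52858001 0.54781808] y [-0.02512256  0.04645692]
held 0.036 786 [538.7  10.8] [76.5 21.7] 86.1 x [0.52744642 0.5384372 ] y [-0.02654084  0.04809309]
held 0.071 3568 [541.4  10.8] [55.8 23. ] 88.14 x [0.52987437 0.54823089] y [-0.01532459  0.03695931]
lug10 792 [0.5201518  0.00858614 0.11514343] [0.51770667 0.52797   ] [-0.01923043  0.02470615]
```

View pics/w10c.png

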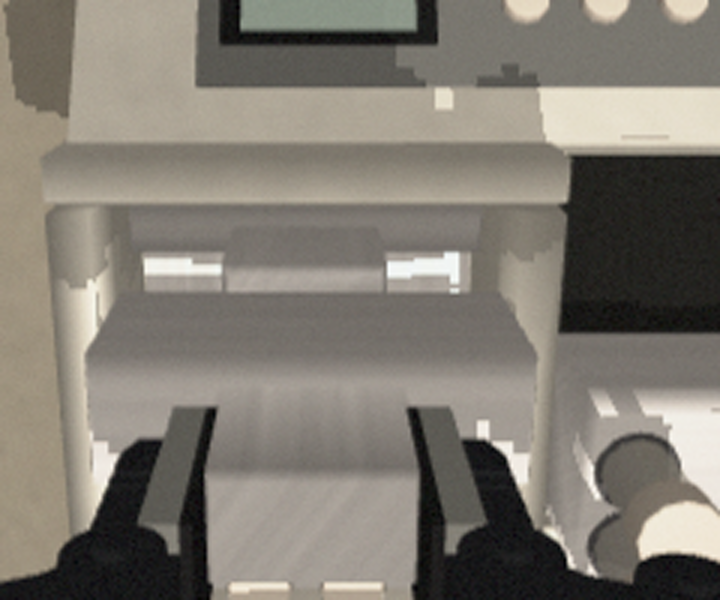

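View pics/s1.png

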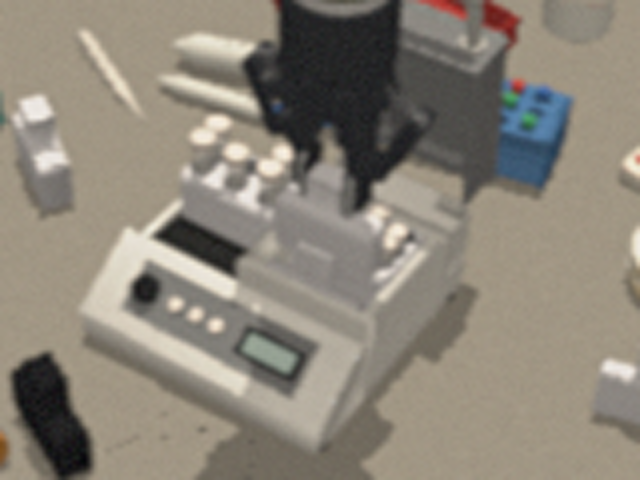

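Emit:
{"method": "send_rows", "body": {
  "deltas": [
    [[-0.06,-0.04,-0.4,0,0,0],[-0.06,-0.04,-0.8,0,0,0],[-0.06,-0.04,-1.1,0,0,0],[-0.06,-0.04,-1.3,0,0,0],[-0.06,-0.04,-1.3,0,0,0]]
  ]
}}

```text
clock: 16.25
tcp_pos: [0.5408, 0.0098, 0.1297]
orientation: [-0.0, 0.02, 1.0, 0.0]
wrist_force: [0.1, -0.0, -3.2]
finger_gap: 0.0284
```

Emit:
{"method": "send_rows", "body": {
  "deltas": [
    [[0,0,-0.5,0,0,0],[0,0,-1.0,0,0,0],[0,0,-1.5,0,0,0],[0,0,-1.8,0,0,0],[0,0,-2.0,0,0,0],[0,0,-2.0,0,0,0]]
  ]
}}

```text
clock: 16.85
tcp_pos: [0.5406, 0.0099, 0.1095]
orientation: [-0.001, 0.02, 1.0, 0.0]
wrist_force: [-2.7, 0.4, -4.1]
finger_gap: 0.0288
```

Emit:
{"method": "send_rows", "body": {
  "deltas": [
    [[-0.05,0,-0.4,0,0,0],[-0.05,0,-0.8,0,0,0],[-0.05,0,-1.2,0,0,0],[-0.05,0,-1.5,0,0,0],[-0.05,0,-1.6,0,0,0],[-0.05,0,-1.6,0,0,0]]
  ]
}}

```text
clock: 17.45
tcp_pos: [0.5405, 0.0099, 0.0938]
orientation: [-0.0, 0.02, 1.0, 0.0]
wrist_force: [-2.1, 0.4, -3.7]
finger_gap: 0.0285
```

Emit:
{"method": "send_rows", "body": {
  "deltas": [
    [[-0.03,0,-0.1,0,0,0],[-0.03,0,-0.2,0,0,0],[-0.03,0,-0.3,0,0,0],[-0.03,0,-0.35,0,0,0],[-0.03,0,-0.35,0,0,0]]
  ]
}}

```text
clock: 17.95
tcp_pos: [0.5404, 0.0098, 0.0907]
orientation: [0.0, 0.02, 1.0, 0.0]
wrist_force: [-2.1, -0.4, -0.4]
finger_gap: 0.0286
```

Emit:
{"method": "send_rows", "body": {
  "deltas": [
    [[0,0,-0.06,0,0,0],[0,0,-0.1,0,0,0],[0,0,-0.1,0,0,0]]
  ]
}}

```text
clock: 18.25
tcp_pos: [0.5405, 0.0097, 0.0905]
orientation: [0.0, 0.02, 1.0, -0.0]
wrist_force: [-5.4, 0.8, 4.8]
finger_gap: 0.0286
```

Emit:
{"method": "send_rows", "body": {
  "deltas": [
    [[0,0,0.05,0,0,0],[0,0,0.05,0,0,0],[0,0,0.05,0,0,0],[0,0,0.05,0,0,0]]
  ],
  "jaw": 0.0
}}

```text
clock: 18.65
tcp_pos: [0.541, 0.0097, 0.0903]
orientation: [0.001, 0.02, 1.0, -0.0]
wrist_force: [-0.1, 0.8, -0.0]
finger_gap: 0.0425
```

Emit:
{"method": "send_rows", "body": {
  "deltas": [
    [[0,0,0.5,0,0,0],[0,0,2,0,0,0],[-1,0,5,0,0,0],[-4,0,9,0,0,0],[-7,0,13,0,0,0],[-9,0,16,0,0,0],[-9,0,16,0,0,0],[-9,0,16,0,0,0]]
  ]
}}

```text
clock: 19.45
tcp_pos: [0.451, 0.0097, 0.2513]
orientation: [0.002, 0.02, 1.0, -0.0]
wrist_force: [0.3, -0.1, -0.5]
finger_gap: 0.0428
```

```bash
python3 - <<'E'
from h import *
p=wrist('w11'); st=p['st'];print(st['clock'],st['tcp_pos'],st['joint_pos'])
save('w11c',p['img'][140:360,200:440],3)
A=cloud(p).reshape(-1,3); A=A[np.isfinite(A).all(1)]
b=A[(A[:,0]>.51)&(A[:,0]<.555)&(abs(A[:,1]-.01)<.05)]
l=b[(b[:,2]>.107)&(b[:,2]<.122)&(b[:,0]<.550)]
for lo,hi in((.515,.526),(.526,.552)):
    q=l[(l[:,0]>lo)&(l[:,0]<hi)]; print('lug',len(q),np.median(q,0),np.percentile(q[:,0],[1,99]),np.percentile(q[:,1],[1,99]), np.percentile(q[:,2],[5,95]))
m=b[(b[:,2]>.07)&(b[:,2]<.095)]
for x in np.arange(.512,.556,.004):
    k=m[(m[:,0]>=x)&(m[:,0]<x+.004)]; print(round(x,3),len(k),np.round(np.median(k[:,2]),4) if len(k) else '')
s=read_camera('scene'); t=read_camera('top'); pickle.dump(s,open('scene2.pkl','wb'));pickle.dump(t,open('top2.pkl','wb'))
for n,c in(('top',t),('scn',s)):
    W=cloud(c).reshape(-1,3);W=W[np.isfinite(W).all(1)]
    q=W[(W[:,0]>.58)&(W[:,0]<.76)&(abs(W[:,1])<.09)&(W[:,2]>.09)]
    for z in np.arange(.10,.31,.01):
        k=q[(q[:,2]>=z)&(q[:,2]<z+.01)]
        if len(k)>4: print(n,round(z,2),len(k),np.round(np.percentile(k[:,0],[2,50,98]),3),np.round(np.percentile(k[:,1],[2,98]),3))
save('s2',s['img'][110:230,230:390],4)
E
```

```text
19.45 [0.45101853 0.00969333 0.25131742] [-1.56883054e-01  6.44174538e-02 -2.12836304e-01  1.29012067e+00
  1.38424689e-04 -1.16206292e-01]
lug 264 [0.51883882 0.00961358 0.11467359] [0.51715264 0.52275223] [-0.00451429  0.02445956] [0.10840719 0.11680252]
lug 634 [0.53593343 0.01002962 0.11554356] [0.52910048 0.54649944] [-0.00454602  0.0244185 ] [0.10903303 0.11687951]
0.512 172 0.0829
0.516 564 0.0845
0.52 177 0.0856
0.524 144 0.0812
0.528 278 0.0836
0.532 190 0.0856
0.536 193 0.0857
0.54 181 0.0856
0.544 149 0.0857
0.548 179 0.0825
0.552 195 0.0849
0.556 0 
top 0.1 45 [0.587 0.595 0.633] [-0.049  0.057]
top 0.11 12 [0.593 0.601 0.637] [-0.048  0.086]
top 0.13 5 [0.625 0.63  0.632] [-0.053  0.061]
top 0.18 6 [0.62  0.623 0.625] [-0.053  0.059]
top 0.22 453 [0.618 0.632 0.662] [-0.053  0.06 ]
top 0.23 177 [0.621 0.651 0.663] [-0.053  0.058]
top 0.26 9 [0.63  0.633 0.641] [-0.04   0.049]
top 0.27 190 [0.63  0.636 0.643] [-0.041  0.049]
scn 0.1 195 [0.581 0.658 0.672] [-0.055  0.056]
scn 0.11 110 [0.582 0.666 0.671] [-0.056  0.083]
scn 0.12 109 [0.627 0.667 0.671] [-0.056  0.057]
scn 0.13 94 [0.626 0.666 0.669] [-0.056  0.055]
scn 0.14 90 [0.626 0.665 0.669] [-0.056  0.054]
scn 0.15 89 [0.625 0.664 0.668] [-0.056  0.049]
scn 0.16 83 [0.624 0.663 0.667] [-0.056  0.048]
scn 0.17 87 [0.622 0.662 0.665] [-0.056  0.042]
scn 0.18 71 [0.623 0.661 0.665] [-0.056  0.046]
scn 0.19 30 [0.619 0.638 0.662] [-0.056  0.055]
scn 0.2 30 [0.619 0.638 0.662] [-0.056  0.056]
scn 0.21 28 [0.618 0.632 0.657] [-0.056  0.057]
scn 0.22 353 [0.618 0.631 0.66 ] [-0.055  0.058]
scn 0.23 139 [0.626 0.647 0.661] [-0.05   0.052]
scn 0.24 25 [0.631 0.636 0.642] [-0.044  0.046]
scn 0.25 24 [0.632 0.636 0.643] [-0.043  0.047]
scn 0.26 34 [0.63  0.633 0.637] [-0.042  0.047]
scn 0.27 134 [0.63  0.634 0.64 ] [-0.043  0.046]
```

View pics/w11c.png

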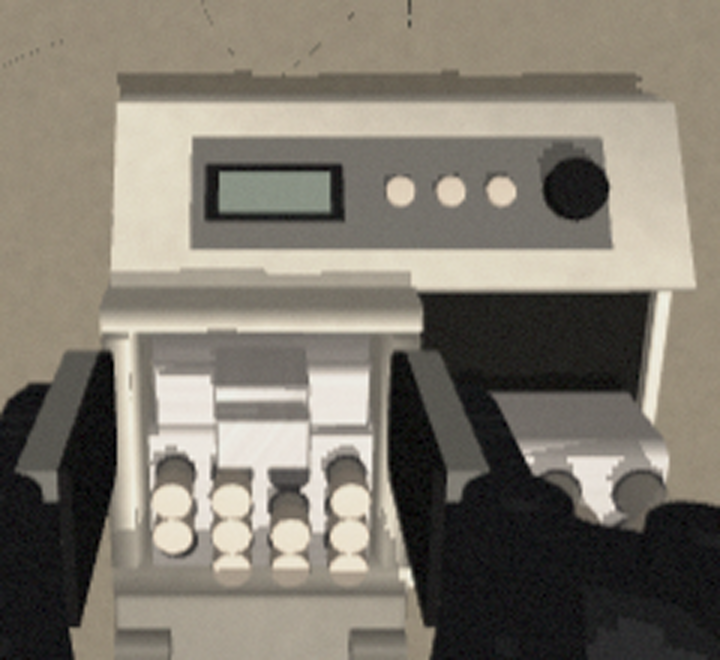

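View pics/s2.png

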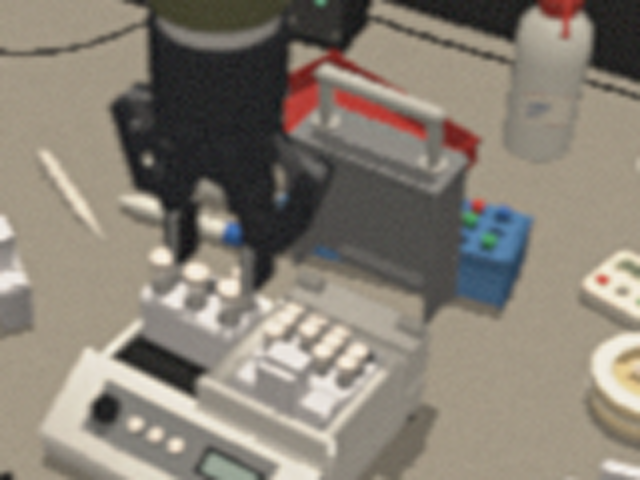

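Emit:
{"method": "send_rows", "body": {
  "deltas": [
    [[0,0,2,0,0,-8],[0,0,4,0,0,-16],[0,0,6,0,0,-24],[0,0,6.5,0,0,-32],[0,0,6.5,0,0,-40],[2,0,6.5,0,0,-48],[4,0,6.5,0,0,-56],[7,0,6.5,0,0,-64],[10,0,6.5,0,0,-72],[13,0,6.5,0,0,-80],[15,0,6.5,0,0,-86],[15,0,6.5,0,0,-90]]
  ],
  "jaw": -0.15
}}

```text
clock: 20.8
tcp_pos: [0.6028, 0.0096, 0.3114]
orientation: [-0.002, 0.723, 0.691, -0.001]
wrist_force: [0.2, 0.2, -0.7]
finger_gap: 0.0364
```

Emit:
{"method": "send_rows", "body": {
  "deltas": [
    [[1.5,0,0,0,0,0],[2.5,-0.2,0,0,0,0],[2.5,-0.2,0,0,0,0],[2.5,-0.2,0,0,0,0]]
  ]
}}

```text
clock: 21.2
tcp_pos: [0.6252, 0.0078, 0.3133]
orientation: [-0.001, 0.721, 0.693, -0.001]
wrist_force: [-0.2, 0.5, 0.8]
finger_gap: 0.0365
```

```bash
python3 - <<'E'
from h import *
p=wrist('w12'); st=p['st'];print(st['clock'],st['tcp_pos'],st['orientation'],st['joint_pos'],st['finger_gap'])
A=cloud(p).reshape(-1,3); A=A[np.isfinite(A).all(1)]
b=A[(A[:,2]>.262)&(A[:,2]<.285)&(A[:,0]>.6)&(A[:,0]<.68)&(A[:,1]>-.06)&(A[:,1]<.07)]
print(len(b),np.percentile(b[:,0],[2,50,98]),np.percentile(b[:,1],[2,98]),np.percentile(b[:,2],[50,95]))
k=b[b[:,1]>.03]; print(len(k), len(k) and (np.percentile(k[:,0],[2,98]),np.median(k,0)))
E
```

```text
21.2 [0.62523377 0.00783124 0.3133177 ] [-0.00117053  0.72132601  0.69259404 -0.00095136] [-1.15780010e-01  4.18922889e-01  3.98319302e-01  1.55320942e+00
  2.25053979e-05  1.49565227e+00] 0.036521170992936794
2966 [0.63171837 0.63809008 0.64442635] [-0.03639186  0.05186575] [0.27696544 0.27849337]
880 (array([0.63376508, 0.64498392]), array([0.63934787, 0.04205841, 0.2768364 ]))
```

View pics/w12.png

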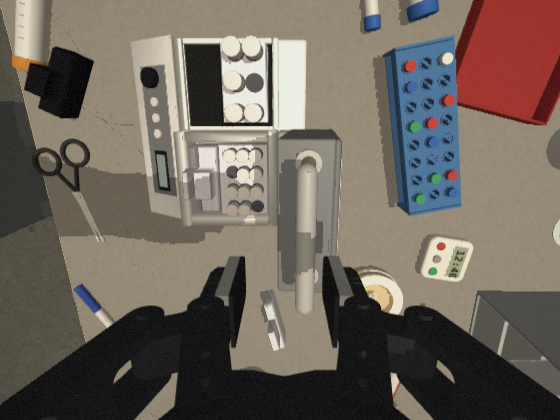

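Emit:
{"method": "send_rows", "body": {
  "deltas": [
    [[0.7,0,0,0,0,0],[1.3,0,-0.5,0,0,0],[1.3,0,-1,0,0,0],[1.3,0,-1,0,0,0]]
  ]
}}

```text
clock: 21.65
tcp_pos: [0.638, 0.0079, 0.3039]
orientation: [-0.001, 0.721, 0.693, -0.001]
wrist_force: [0.0, -0.5, -0.2]
finger_gap: 0.0363
```

Emit:
{"method": "send_rows", "body": {
  "deltas": [
    [[0,0,-1.5,0,0,0],[0,0,-3,0,0,0],[0,0,-4.2,0,0,0],[0,0,-4.9,0,0,0],[0,0,-4.9,0,0,0],[0,0,-4.9,0,0,0]]
  ]
}}

```text
clock: 22.25
tcp_pos: [0.6384, 0.0078, 0.2566]
orientation: [0.0, 0.721, 0.693, 0.0]
wrist_force: [0.9, -0.1, 0.2]
finger_gap: 0.0365
```

Emit:
{"method": "send_rows", "body": {
  "deltas": [
    [[0,0,-0.25,0,0,0],[0,0,-0.25,0,0,0],[0,0,-0.25,0,0,0],[0,0,-0.25,0,0,0],[0,0,-0.25,0,0,0]]
  ],
  "jaw": -1,
  "force": 50
}}

```text
clock: 22.75
tcp_pos: [0.6386, 0.0078, 0.2542]
orientation: [0.0, 0.721, 0.693, 0.0]
wrist_force: [0.3, -0.4, 0.6]
finger_gap: 0.0105
```

```bash
python3 - <<'E'
import numpy as np
r=.181; off=np.degrees(np.arctan2(19,180)); 
for a in list(range(84,-1,-4)):
    t=np.radians(a+off); d0=np.radians(84+off)
    fwd=-r*np.cos(t)+r*np.cos(d0); dz=r*(np.sin(t)-np.sin(d0))
    print(a,'dx %.2f dy %.2f dz %.2f'%(fwd*100*.999,-fwd*100*.042,dz*100))
E
```

```text
84 dx 0.00 dy -0.00 dz 0.00
80 dx -1.26 dy 0.05 dz -0.04
76 dx -2.52 dy 0.11 dz -0.18
72 dx -3.76 dy 0.16 dz -0.39
68 dx -4.98 dy 0.21 dz -0.70
64 dx -6.18 dy 0.26 dz -1.09
60 dx -7.36 dy 0.31 dz -1.56
56 dx -8.49 dy 0.36 dz -2.11
52 dx -9.58 dy 0.40 dz -2.75
48 dx -10.63 dy 0.45 dz -3.45
44 dx -11.62 dy 0.49 dz -4.23
40 dx -12.56 dy 0.53 dz -5.07
36 dx -13.44 dy 0.57 dz -5.98
32 dx -14.25 dy 0.60 dz -6.95
28 dx -14.99 dy 0.63 dz -7.97
24 dx -15.66 dy 0.66 dz -9.04
20 dx -16.26 dy 0.68 dz -10.16
16 dx -16.77 dy 0.71 dz -11.31
12 dx -17.20 dy 0.72 dz -12.50
8 dx -17.55 dy 0.74 dz -13.71
4 dx -17.81 dy 0.75 dz -14.95
0 dx -17.99 dy 0.76 dz -16.20
```

Emit:
{"method": "send_rows", "body": {
  "deltas": [
    [[-0.6,0.02,-0.02,0,0,0],[-1.26,0.05,-0.04,0,0,0],[-1.9,0.08,-0.1,0,0,0],[-2.52,0.11,-0.18,0,0,0],[-3.15,0.13,-0.28,0,0,0],[-3.76,0.16,-0.39,0,0,0],[-4.38,0.18,-0.54,0,0,0],[-4.98,0.21,-0.7,0,0,0]]
  ]
}}

```text
clock: 23.55
tcp_pos: [0.5884, 0.0098, 0.2481]
orientation: [0.001, 0.721, 0.693, 0.001]
wrist_force: [2.8, -0.6, 7.5]
finger_gap: 0.0103
```

Emit:
{"method": "send_rows", "body": {
  "deltas": [
    [[-0.6,0.03,-0.19,0,0,0],[-1.2,0.05,-0.39,0,0,0],[-1.8,0.08,-0.62,0,0,0],[-2.38,0.1,-0.86,0,0,0],[-2.95,0.13,-1.13,0,0,0],[-3.51,0.15,-1.41,0,0,0],[-4.06,0.17,-1.72,0,0,0],[-4.6,0.19,-2.05,0,0,0],[-5.13,0.22,-2.39,0,0,0],[-5.65,0.24,-2.75,0,0,0],[-6.15,0.26,-3.13,0,0,0],[-6.64,0.28,-3.53,0,0,0]]
  ]
}}

```text
clock: 24.75
tcp_pos: [0.5214, 0.0125, 0.2109]
orientation: [-0.0, 0.721, 0.693, -0.0]
wrist_force: [-0.5, -3.0, 2.7]
finger_gap: 0.0104
```

Emit:
{"method": "send_rows", "body": {
  "deltas": [
    [[-0.48,0.02,-0.41,0,0,0],[-0.94,0.04,-0.84,0,0,0],[-1.39,0.06,-1.29,0,0,0],[-1.82,0.08,-1.75,0,0,0],[-2.23,0.1,-2.23,0,0,0],[-2.63,0.11,-2.72,0,0,0],[-3.01,0.13,-3.23,0,0,0],[-3.37,0.14,-3.74,0,0,0],[-3.72,0.16,-4.27,0,0,0],[-4.04,0.17,-4.81,0,0,0],[-4.35,0.18,-5.37,0,0,0],[-4.64,0.19,-5.93,0,0,0]]
  ]
}}

```text
clock: 25.95
tcp_pos: [0.475, 0.0144, 0.1514]
orientation: [-0.0, 0.721, 0.693, -0.0]
wrist_force: [-2.0, -4.4, 2.7]
finger_gap: 0.0101
```

Emit:
{"method": "send_rows", "body": {
  "deltas": [
    [[-0.26,0.01,-0.57,0,0,0],[-0.51,0.03,-1.15,0,0,0],[-0.74,0.03,-1.74,0,0,0],[-0.94,0.04,-2.34,0,0,0],[-1.13,0.05,-2.94,0,0,0],[-1.29,0.06,-3.55,0,0,0],[-1.37,0.06,-3.9,0,0,0],[-1.45,0.07,-4.25,0,0,0],[-1.51,0.07,-4.55,0,0,0],[-1.55,0.07,-4.79,0,0,0],[-1.59,0.07,-5.0,0,0,0],[-1.62,0.07,-5.2,0,0,0]]
  ]
}}

```text
clock: 27.15
tcp_pos: [0.4578, 0.0151, 0.0989]
orientation: [-0.001, 0.721, 0.693, -0.001]
wrist_force: [-3.6, -6.6, -0.6]
finger_gap: 0.0104
```

Emit:
{"method": "send_rows", "body": {
  "deltas": [
    [[-0.02,0,-0.15,0,0,0],[-0.04,0,-0.3,0,0,0],[-0.06,0,-0.42,0,0,0],[-0.07,0,-0.54,0,0,0],[-0.08,0,-0.64,0,0,0],[-0.08,0,-0.72,0,0,0],[-0.08,0,-0.72,0,0,0]]
  ]
}}

```text
clock: 27.85
tcp_pos: [0.4567, 0.0152, 0.0917]
orientation: [-0.001, 0.721, 0.693, -0.002]
wrist_force: [-3.1, -6.0, -0.7]
finger_gap: 0.0103
```

Emit:
{"method": "send_rows", "body": {
  "deltas": [
    [[0,0,-0.08,0,0,0],[0,0,-0.16,0,0,0],[0,0,-0.16,0,0,0]]
  ]
}}

```text
clock: 28.15
tcp_pos: [0.4565, 0.0152, 0.0901]
orientation: [-0.001, 0.721, 0.693, -0.002]
wrist_force: [-4.0, -6.3, -0.2]
finger_gap: 0.0099
```

Emit:
{"method": "send_rows", "body": {
  "deltas": [
    [[0,0,-0.08,0,0,0],[0,0,-0.16,0,0,0],[0,0,-0.24,0,0,0],[0,0,-0.24,0,0,0]]
  ]
}}

```text
clock: 28.55
tcp_pos: [0.4562, 0.0152, 0.0876]
orientation: [-0.001, 0.721, 0.693, -0.002]
wrist_force: [-5.1, -5.5, 0.8]
finger_gap: 0.0101
```

```bash
python3 - <<'E'
from h import *
p=wrist('w13'); st=p['st'];print(st['clock'],st['tcp_pos'],st['wrist_force'])
s=read_camera('scene'); pickle.dump(s,open('s3.pkl','wb')); save('s3',s['img'][140:260,220:380],4)
for n,c in(('scn',s),('w',p)):
    W=cloud(c).reshape(-1,3);W=W[np.isfinite(W).all(1)]
    q=W[(W[:,0]>.49)&(W[:,0]<.65)&(abs(W[:,1])<.065)&(W[:,2]>.11)&(W[:,2]<.17)]
    for x in np.arange(.49,.65,.02):
        k=q[(q[:,0]>=x)&(q[:,0]<x+.02)]
        if len(k)>5: print(n,round(x,2),len(k),np.round(np.percentile(k[:,2],[50,95]),4))
E
```

```text
28.55 [0.45620573 0.01519758 0.08761324] [-5.14792846 -5.50536433  0.8499153 ]
scn 0.49 236 [0.1296 0.1621]
scn 0.51 146 [0.1324 0.1356]
scn 0.53 142 [0.1333 0.1354]
scn 0.55 161 [0.1332 0.1357]
scn 0.57 180 [0.1331 0.1356]
scn 0.59 192 [0.1325 0.1352]
scn 0.61 179 [0.1315 0.134 ]
scn 0.63 42 [0.1302 0.1323]
w 0.49 16210 [0.1341 0.1673]
w 0.51 10878 [0.1339 0.1361]
w 0.53 9797 [0.1349 0.1358]
w 0.55 573 [0.1348 0.1356]
```

View pics/w13.png

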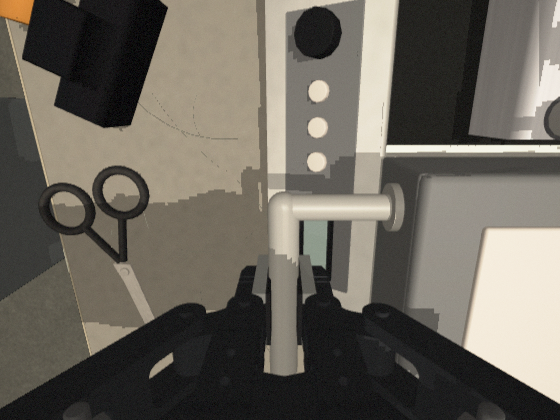

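View pics/s3.png

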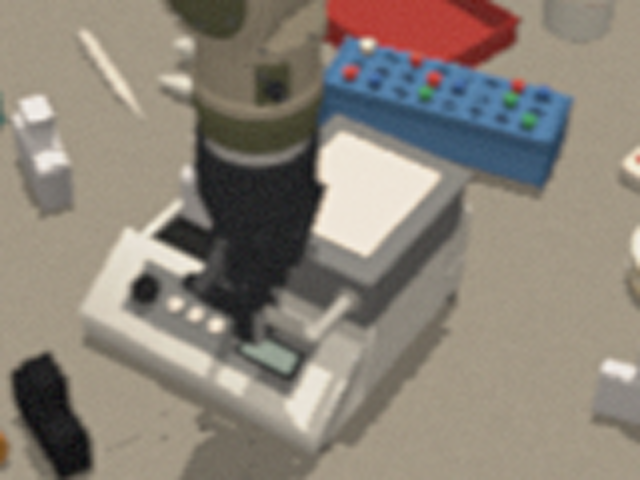

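```bash
python3 - <<'E'
from h import *
p=pickle.load(open('w13.pkl','rb')); W=cloud(p)
print(W[205:245,283:288].reshape(-1,3).mean(0), W[205:209,310:380:10])
# hood top plane
q=W[200:400,430:].reshape(-1,3); q=q[(q[:,2]>.125)&(q[:,2]<.14)]
c=np.linalg.lstsq(np.c_[q[:,:2],np.ones(len(q))],q[:,2],rcond=None)[0];print('slope deg',np.degrees(np.arctan(c[:2])))
for n in('w1','w3'):
  p=pickle.load(open(n+'.pkl','rb'));q=cloud(p).reshape(-1,3);q=q[abs(q[:,2])<.006]
  c=np.linalg.lstsq(np.c_[q[:,:2],np.ones(len(q))],q[:,2],rcond=None)[0];print('bench slope',np.degrees(np.arctan(c[:2])))
E
```

```text
[0.45855924 0.04983963 0.11770514] [[[0.46780387 0.05647251 0.11637607]
  [0.47132312 0.05652801 0.11705947]
  [0.47504072 0.05604179 0.11586547]
  [0.47854175 0.05607934 0.11648323]
  [0.48222941 0.05577334 0.1159188 ]
  [0.48566149 0.05584774 0.11665656]
  [0.48969065 0.0551767  0.11485586]]

 [[0.46780631 0.05605945 0.11624005]
  [0.47137342 0.05599657 0.11651055]
  [0.47511303 0.05550206 0.11530406]
  [0.47854205 0.05571115 0.11650118]
  [0.48217924 0.05548529 0.11621466]
  [0.4859878  0.05505311 0.1152343 ]
  [0.48969086 0.05481283 0.11490667]]

 [[0.46780819 0.05564715 0.116112  ]
  [0.47141632 0.05548309 0.11603699]
  [0.47512646 0.05509313 0.11519927]
  [0.4784696  0.0554774  0.11697333]
  [0.48213671 0.05518657 0.11647057]
  [0.48568553 0.05509465 0.11663553]
  [0.48935567 0.05484603 0.11627825]]

 [[0.46781549 0.05520896 0.11590179]
  [0.47128457 0.05549898 0.11735245]
  [0.4748781  0.05529049 0.11712514]
  [0.47848819 0.05507528 0.11687716]
  [0.48223735 0.05466324 0.11597875]
  [0.48567109 0.054753   0.1167439 ]
  [0.48948129 0.05433546 0.11583495]]]
slope deg [ 1.82043331 -0.83790172]
bench slope [ 0.00296004 -0.0083052 ]
bench slope [-0.00105568 -0.0026474 ]
```

Emit:
{"method": "send_rows", "body": {
  "deltas": [
    [[0,0,-0.08,0,0,0],[0,0,-0.16,0,0,0],[0,0,-0.16,0,0,0],[0,0,-0.16,0,0,0]]
  ]
}}

```text
clock: 29.05
tcp_pos: [0.4559, 0.0152, 0.0857]
orientation: [-0.002, 0.721, 0.693, -0.002]
wrist_force: [-3.3, -6.6, -1.6]
finger_gap: 0.0103
```

```bash
python3 - <<'E'
from h import *
p=wrist('w14'); st=p['st'];print(st['clock'],st['tcp_pos'],st['wrist_force'],st['finger_gap'])
p0=pickle.load(open('w13.pkl','rb'))
for q in (p0,p):
    W=cloud(q); k=W[195:250,275:297].reshape(-1,3); k=k[k[:,2]>.1]
    print('bar', q['st']['tcp_pos'][2], np.percentile(k[:,2],[50,90,98]))
    A=W.reshape(-1,3);A=A[np.isfinite(A).all(1)]
    r=A[(A[:,0]>.47)&(A[:,0]<.49)&(A[:,1]>.045)&(A[:,1]<.06)&(A[:,2]>.1)];print('rod',np.percentile(r[:,2],[90,98]))
    h=A[(A[:,0]>.50)&(A[:,0]<.56)&(A[:,1]>-.05)&(A[:,1]<.06)&(A[:,2]>.12)&(A[:,2]<.14)]
    for x in np.arange(.50,.56,.01):
        g=h[(h[:,0]>x)&(h[:,0]<x+.01)]; print(round(x,2),len(g),np.round(np.median(g[:,2]),4),end='; ')
    print()
save('w14c',p['img'][150:420,350:560],2.2)
E
```

```text
29.05 [0.45593447 0.01520202 0.0856997 ] [-3.264408   -6.60396486 -1.58102492] 0.010274086226621232
bar 0.08761324178367504 [0.11711955 0.11814599 0.11873526]
rod [0.11694685 0.11750881]
0.5 4380 0.1332; 0.51 4542 0.1334; 0.52 4914 0.135; 0.53 5253 0.1349; 0.54 3898 0.1349; 0.55 573 0.1348; 0.56 0 nan; 
bar 0.08569970395034478 [0.11568214 0.11677959 0.11725199]
rod [0.11565188 0.11624557]
0.5 4189 0.1322; 0.51 4674 0.1324; 0.52 4944 0.1341; 0.53 5358 0.1341; 0.54 3465 0.1342; 0.55 332 0.1341; 0.56 0 nan;
  return _methods._mean(a, axis=axis, dtype=dtype,
  ret = ret.dtype.type(ret / rcount)
```

View pics/w14c.png

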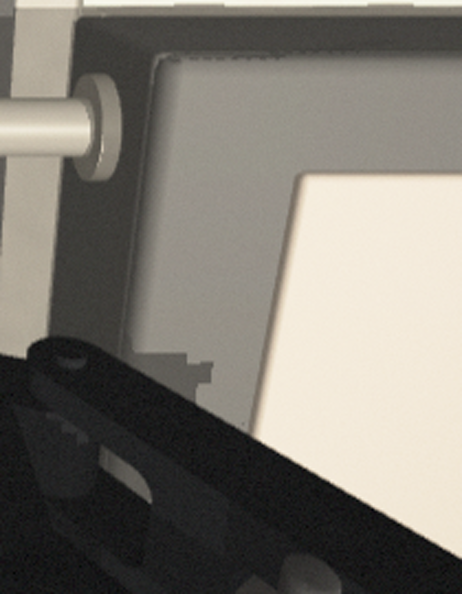

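Emit:
{"method": "send_rows", "body": {
  "deltas": [
    [[0,0,-0.08,0,0,0],[0,0,-0.14,0,0,0],[0,0,-0.14,0,0,0]]
  ]
}}

```text
clock: 29.4
tcp_pos: [0.4559, 0.0152, 0.0852]
orientation: [-0.001, 0.721, 0.693, -0.002]
wrist_force: [-7.4, -5.6, 7.0]
finger_gap: 0.0101
```

Emit:
{"method": "send_rows", "body": {
  "deltas": [
    [[0,0,0,0,0,0],[0,0,0,0,0,0],[0,0,0,0,0,0],[0,0,0,0,0,0]]
  ],
  "jaw": -0.3
}}

```text
clock: 29.8
tcp_pos: [0.4551, 0.0164, 0.0852]
orientation: [-0.003, 0.721, 0.693, -0.002]
wrist_force: [-9.7, -0.6, 8.6]
finger_gap: 0.0295
```

Emit:
{"method": "send_rows", "body": {
  "deltas": [
    [[0,0,1,0,0,0],[0,0,2.5,0,0,0],[0,0,5,0,0,0],[0,0,9,0,0,0],[0,0,13,0,0,0],[-2,0,17,0,0,0],[-5,0,20,0,0,0],[-5,0,20,0,0,0],[-5,0,20,0,0,0]]
  ]
}}

```text
clock: 30.7
tcp_pos: [0.4094, 0.0157, 0.2867]
orientation: [0.001, 0.721, 0.693, 0.001]
wrist_force: [-0.1, -0.3, 0.4]
finger_gap: 0.0301
```

```bash
python3 - <<'E'
from h import *
p=wrist('w15'); st=p['st'];print(st['clock'],st['tcp_pos'],st['wrist_force'])
s=read_camera('scene'); t=read_camera('top'); save('s4',s['img'][120:340,150:440],2.7); save('t4',t['img'][130:290,130:450],2.5)
for n,c in(('w',p),('scn',s),('top',t)):
    A=cloud(c).reshape(-1,3);A=A[np.isfinite(A).all(1)]
    h=A[(A[:,0]>.50)&(A[:,0]<.63)&(A[:,1]>-.045)&(A[:,1]<.055)&(A[:,2]>.12)&(A[:,2]<.15)]
    if len(h)>50:
        k=np.linalg.lstsq(np.c_[h[:,:2],np.ones(len(h))],h[:,2],rcond=None)[0];print(n,len(h),'slope',np.degrees(np.arctan(k[:2])),np.median(h[:,2]))
    b=A[(A[:,0]>.447)&(A[:,0]<.467)&(abs(A[:,1]-.013)<.035)&(A[:,2]>.09)&(A[:,2]<.13)]; print('bar',len(b),len(b) and np.percentile(b[:,2],[50,95]))
E
```

```text
30.7 [0.40943579 0.01574217 0.28665396] [-0.08821945 -0.31290217  0.40179288]
w 14543 slope [0.20039739 0.21267985] 0.1334446857173066
bar 861 [0.11492325 0.11664262]
scn 1152 slope [ 0.37184724 -0.0983739 ] 0.13223064661611383
bar 112 [0.11344194 0.11634055]
top 1651 slope [-0.24849725  0.27420738] 0.13209858674095876
bar 0 0
```

View pics/s4.png

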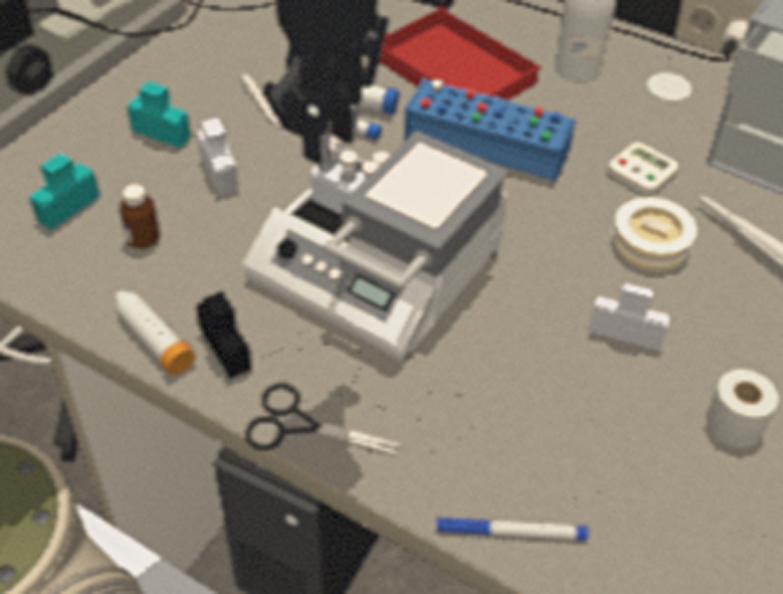

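View pics/t4.png

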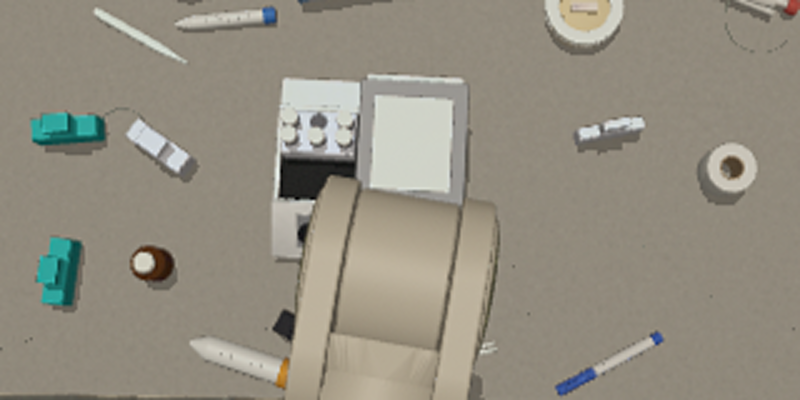

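```bash
python3 -c "
from workcell import *
print(hand_in())"
```

```text
the job is handed in; nothing more can be done
None
```

I filled the gap in front of block_56 with plate_10 (against the front wall) and plate_22 (against the block), then closed the hood, and handed in at about 31 s.

**Plates:** A check before the hood came down showed both lug tops at 0.115 m and the bodies level with the rim. Contact forces while seating them stayed under about 8 N.

**Hood:** I held the bar almost all the way down its arc. Near the end the bar slid about 6 mm in the grip, so I stepped it down until it met resistance at about 7 N, then released. It now reads level to about 0.4° across all three cameras, with the bar top at about 0.115–0.116 m. That matches closed within the cameras' accuracy.

**Bystanders:** In the final pictures the film roll, the small bottle, the 14 and 26 plates and the turquoise look-alikes stand as they did at the start. The black look-alike was partly hidden by the arm in the top view but looks unmoved in the scene view.

**One reading I could not explain:** the wrist still showed about 9 N up and 10 N sideways just after the jaws opened from the bar. It dropped to zero once the gripper was lifted clear.

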